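Sieve hazelnuts from walnuts, then tip out the walnuts

TASK

Sort the nuts in the steel sieve: carry it level by its handle over the baking tray and shake or gently rock it, nearly level, until all four hazelnuts have dropped into the tray while the walnuts stay in the sieve; then tip the three walnuts out over its lip into the blue bowl. Finally stand the empty sieve upright on the bare worktop and let go of it. Leave the candle, mug and canister alone, and leave the bowl where it stands.

Things in the scene. Friction and masses are not known exactly. Their poses are not given: they have to be found in the camera images.
- sieve: Steel nut sieve with a bail handle, 0.27 to 0.53 kg, on four 8 mm feet. Origin: centre between the feet's undersides, z up. Outside about 173 (x) by 152 (y) mm. Walls on +x, +y and -y reach z = 54 mm; the -x side is the pouring lip. Two flat straps at y = +-72 mm, x = 0, rise to a straight handle bar along y, top z = 130 mm.
- sieve_floor (a point): Centre of the sieve's flat floor, on top: 12 mm above the sieve's origin. Floor 122 (x) by 130 (y) mm, 4 mm thick, with 3 x 3 square holes 22 mm wide, centred at sieve x = -42.5, 0, 42.5 and y = -46.5, 0, 46.5 mm.
- sieve_grip (a point): Centre of the sieve's wooden handle grip: 20 mm wide (along the sieve's x), 90 mm long (along its y), 20 mm high; 120 mm straight above the sieve's origin. Nothing but air below it down to the nuts.
- sieve_lip (a point): Middle of the outer edge of the pouring lip, at sieve x = -108, z = 29 mm. The lip is a ramp that rises 20 degrees outward from the floor's -x edge, between two cheeks (top z = 58 mm) that narrow to about 109 mm apart. Things are poured over it by lowering the sieve's -x side.
- tray: Open steel baking tray, fixed to the worktop, outside 200 (x) by 210 (y) by 43 mm high to its rolled rim, walls 4 mm, floor about 4 mm. Origin: underside centre, z up. Behind and to its right (as the robot sees it) the kitchen's air fryer, 320 mm high, occupies x > 0.60, y from -0.05 to -0.33.
- bowl: Loose blue ceramic bowl, round, rim radius 80 mm, 62 mm high, 0.5 kg, open at the top. Origin: underside centre.
- candle: Bystander: green candle, 52 mm across, 144 mm high; origin under its centre.
- mug: Bystander: white mug with a handle, 92 x 127 x 95 mm high; origin at its underside.
- canister: Bystander: red canister with a chrome lid, 105 mm across, 176 mm high; origin under its centre.
- hazelnut_1: Hazelnut (small, dark brown, 16 mm across and high, 10 g, rigid), at first standing on the sieve's floor between the holes on a flat base 4 mm across; it topples and rolls when the sieve tilts about 15 degrees or is jerked, and then falls through any free hole. Origin at the base of the nut.
- hazelnut_2: Hazelnut (small, dark brown, 16 mm across and high, 10 g, rigid), at first standing on the sieve's floor between the holes on a flat base 4 mm across; it topples and rolls when the sieve tilts about 15 degrees or is jerked, and then falls through any free hole. Origin at the base of the nut.
- hazelnut_3: Hazelnut (small, dark brown, 16 mm across and high, 10 g, rigid), at first standing on the sieve's floor between the holes on a flat base 4 mm across; it topples and rolls when the sieve tilts about 15 degrees or is jerked, and then falls through any free hole. Origin at the base of the nut.
- hazelnut_4: Hazelnut (small, dark brown, 16 mm across and high, 10 g, rigid), at first standing on the sieve's floor between the holes on a flat base 4 mm across; it topples and rolls when the sieve tilts about 15 degrees or is jerked, and then falls through any free hole. Origin at the base of the nut.
- walnut_1: Walnut (large, light brown, nearly round, 36 mm across, 16 g, rigid), at first seated on one of the sieve's holes; too big to fall through. It leaves the hole and rolls out over the lip when the sieve is tipped about 35 to 45 degrees. Origin at the base of the nut.
- walnut_2: Walnut (large, light brown, nearly round, 36 mm across, 16 g, rigid), at first seated on one of the sieve's holes; too big to fall through. It leaves the hole and rolls out over the lip when the sieve is tipped about 35 to 45 degrees. Origin at the base of the nut.
- walnut_3: Walnut (large, light brown, nearly round, 36 mm across, 16 g, rigid), at first seated on one of the sieve's holes; too big to fall through. It leaves the hole and rolls out over the lip when the sieve is tipped about 35 to 45 degrees. Origin at the base of the nut.

How it is judged (in metres and radians):
On the way, in this order (a step that is already met when the one before it is completed fails the run):
1. the sieve is lifted clear of the worktop with all the walnuts in it (height (world z) of sieve above 0.03 m and x of walnut_1 in the frame of sieve between -0.12 and 0.11 m and y of walnut_1 in the frame of sieve between -0.075 and 0.075 m and z of walnut_1 in the frame of sieve between 0 and 0.1 m and x of walnut_2 in the frame of sieve between -0.12 and 0.11 m and y of walnut_2 in the frame of sieve between -0.075 and 0.075 m and z of walnut_2 in the frame of sieve between 0 and 0.1 m and x of walnut_3 in the frame of sieve between -0.12 and 0.11 m and y of walnut_3 in the frame of sieve between -0.075 and 0.075 m and z of walnut_3 in the frame of sieve between 0 and 0.1 m), for 0.1 s.
2. all four hazelnuts lie in the tray while all three walnuts are still in the sieve (x of hazelnut_1 in the frame of tray between -0.1 and 0.1 m and y of hazelnut_1 in the frame of tray between -0.105 and 0.105 m and height (world z) of each of hazelnut_1, hazelnut_2, hazelnut_3, hazelnut_4 below 0.03 m and x of hazelnut_2 in the frame of tray between -0.1 and 0.1 m and y of hazelnut_2 in the frame of tray between -0.105 and 0.105 m and x of hazelnut_3 in the frame of tray between -0.1 and 0.1 m and y of hazelnut_3 in the frame of tray between -0.105 and 0.105 m and x of hazelnut_4 in the frame of tray between -0.1 and 0.1 m and y of hazelnut_4 in the frame of tray between -0.105 and 0.105 m and x of walnut_1 in the frame of sieve between -0.12 and 0.11 m and y of walnut_1 in the frame of sieve between -0.075 and 0.075 m and z of walnut_1 in the frame of sieve between 0 and 0.1 m and x of walnut_2 in the frame of sieve between -0.12 and 0.11 m and y of walnut_2 in the frame of sieve between -0.075 and 0.075 m and z of walnut_2 in the frame of sieve between 0 and 0.1 m and x of walnut_3 in the frame of sieve between -0.12 and 0.11 m and y of walnut_3 in the frame of sieve between -0.075 and 0.075 m and z of walnut_3 in the frame of sieve between 0 and 0.1 m), for 0.2 s.
3. all three walnuts are in the bowl, the hazelnuts still in the tray (x of hazelnut_1 in the frame of tray between -0.1 and 0.1 m and y of hazelnut_1 in the frame of tray between -0.105 and 0.105 m and height (world z) of each of hazelnut_1, hazelnut_2, hazelnut_3, hazelnut_4 below 0.03 m and x of hazelnut_2 in the frame of tray between -0.1 and 0.1 m and y of hazelnut_2 in the frame of tray between -0.105 and 0.105 m and x of hazelnut_3 in the frame of tray between -0.1 and 0.1 m and y of hazelnut_3 in the frame of tray between -0.105 and 0.105 m and x of hazelnut_4 in the frame of tray between -0.1 and 0.1 m and y of hazelnut_4 in the frame of tray between -0.105 and 0.105 m and horizontal distance between each of walnut_1, walnut_2, walnut_3 and bowl below 0.08 m and height (world z) of each of walnut_1, walnut_2, walnut_3 below 0.085 m), for 0.2 s.
At the end, for the whole second after the job is handed in: All four hazelnuts lie inside the tray, all three walnuts inside the bowl, the empty sieve stands upright (within 6 degrees) directly on the worktop (feet within 12 mm of it), and everything is at rest (under 0.05 m/s) (all of step 3 and linear speed of each of hazelnut_1, hazelnut_2, hazelnut_3, hazelnut_4, walnut_1, walnut_2, walnut_3, sieve, bowl below 0.05 m/s and height (world z) of sieve below 0.012 m and angle between sieve's own z axis and vertical below 0.1 rad); the robot touches nothing.
It fails at once if the sieve is tipped more than 25 degrees while a hazelnut is still in it (angle between sieve's own z axis and vertical above 0.436 rad and ((x of hazelnut_1 in the frame of sieve between -0.12 and 0.11 m and y of hazelnut_1 in the frame of sieve between -0.075 and 0.075 m and z of hazelnut_1 in the frame of sieve between 0 and 0.1 m) or (x of hazelnut_2 in the frame of sieve between -0.12 and 0.11 m and y of hazelnut_2 in the frame of sieve between -0.075 and 0.075 m and z of hazelnut_2 in the frame of sieve between 0 and 0.1 m) or (x of hazelnut_3 in the frame of sieve between -0.12 and 0.11 m and y of hazelnut_3 in the frame of sieve between -0.075 and 0.075 m and z of hazelnut_3 in the frame of sieve between 0 and 0.1 m) or (x of hazelnut_4 in the frame of sieve between -0.12 and 0.11 m and y of hazelnut_4 in the frame of sieve between -0.075 and 0.075 m and z of hazelnut_4 in the frame of sieve between 0 and 0.1 m))).
It fails at once if the candle, mug or canister is shifted more than 20 mm (distance of any of candle, mug, canister from where it was at the start of the episode above 0.02 m).
It fails at once if the bowl is shifted more than 30 mm (distance of bowl from where it was at the start of the episode above 0.03 m).
It also fails if it takes over 72 s, if anything falls off the work surface, if the arm or the gripper's body presses on something with over 40 N, if the wrist force passes 120 N, or if a joint passes its speed limit or range.

ROBOT

A 6-joint arm with a two-finger parallel gripper is mounted at the origin on a cart in front of the work surface, level with it; the furniture and walls round the work are solid. World frame = base frame: x ahead of the robot, y to its left, z up, the work surface at z = 0. Lengths are in m, angles in degrees, forces in N, time in s.
With the tool pointing down it reaches from about 0.3 to 0.75 m from the base axis. Payload 8.5 kg.
Tool frame: the origin (TCP) lies at the very end of the fingers, on their centre line; the grasp point (between the pads) lies grasp_offset behind it (grasp_offset is the distance from the TCP to the grasp point, in m); x points along the fingers, z is the direction in which the jaws open and shut, and the axes are right-handed (so a half turn about x gives the same grasp; the last joint's range is limited). The gripper opens to 85 mm and grips with 20 to 120 N. Pads are 22 mm wide; open, the fingers measure 114 mm over their backs; the gripper's body (76 mm by 85 mm) begins 54 mm behind the grasp point. The pads swing forward as they close: fully open they stand 13 mm farther back than shut.
Start: joints at [60.544, 21.807, 74.336, -0, 83.858, -12.336], TCP at [0.162, 0.526, 0.231] pointing down, gripper open.
Joint ranges: [-178.18, 178.18], [-50.72, 133.34], [12.68, 142.11], [-81.47, 261.47], [9.98, 163.14], [-165.26, 165.26]. Speed limits (degrees/s): [136.94, 136.94, 180, 180, 180, 180].

INTERFACE

Orientations are given as a 3x3 rotation matrix whose columns are the frame's x, y, z axes.
In Python, from rig import observe, get_image, close_job, recognise, grasp_offset gives the robot as it stands.
- The arm moves only by the tool drive_tool, never from a script. Its argument "targets" is a list that holds one entry, the list of rows, each a list of 7 numbers: the shift along the tool's x, y, z in units of 50 mm (1.0 is 50 mm), then the turn, a rotation vector about the tool's x, y, z in rad, then the opening, from -1 (shut) to 1 (fully open), so that 0 is half open. A call has 1 to 5 rows; each row shifts and turns the commanded pose from where the row before left it, along the tool's axes as they then stand; what a row does not reach is not made up. A row lasts 1/10 s, in which the tool goes at most 50 mm and 8.59 degrees, less where a joint would pass 70% of its speed; a pose out of reach is approached as far as the arm can. A call is refused whole if a number of a shift passes 1 or a number of a turn 0.15, either way. A call with a gripper value outside its range is refused whole. The fingers move at their own pace and stop on an object; "force" is the grip in N (left out, the last holds). Time passes only in rows, so rows that do not move let the fingers close. It gives the time, the measured TCP pose, the force and the opening at its end, in the units of the state.
- observe(): the state, without advancing time (a new reading comes with each control period).
- get_image(name): name is "scene" or "top"; returns a dict with "image" (400x640x3 uint8, red, green, blue), "fx", "fy", "cx", "cy" (pixels), "rvec" (rotation vector, rad) and "tvec" (3), from world to camera coordinates, as OpenCV has them. Camera axes: x right, y down, z forward; pixel columns grow to the right and rows downward; lengths in m; the calibration is good to about 2 mm. A picture is of the moment at which its call begins. There is no depth.
- close_job(): hands the job in, once; it reports no verdict.
Trained networks look in a picture, given as the dict that the camera call returned (one of the last four; its "shot" number tells which), for a name from the list of things; names that differ only in an ending like _2 or _b are one class to them, and where a whole thing is asked for, a point or a joint stands for the part that bears it (a point fixed in the world has none). Each returns a list of dicts, best first, with "p" (0 to 1); they miss things now and then, are a little off and sometimes report something else, mostly with a low value. They report only what shows in the picture. A call takes as long as a camera call.
- recognise(label, picture): "at" ([column, row] as shares, 0 to 1, of the picture: columns of its width, rows of its height, amid what is visible of it).
The state is a dict: "time_s": time; "q": joint angles; "qvel": joint speeds; "joint_efforts": joint torques, N m; "position": TCP position; "tool_rot": TCP orientation; "ft_force": force on the tool from outside, world axes, zero at the start; "wrist_torque": the same for the moment, N m; "grip_width": finger opening in m.
Only numpy, scipy, OpenCV 4.12 (cv2) and the standard library are available. Lean on these libraries where they do the work, as an engineer would, in place of code of your own. Each camera call takes 0.05 s, during which the arm holds its last target.

## Working session

There is one attempt and no reset: what is moved stays moved. The work goes in short steps, Python scripts to look and compute and a tool call to move; the robot and the scene stay as the last step left them, time stands still between calls to the robot, and variables do not carry over. Pictures are saved under pics/ and viewed, and the job is handed in when it is done.

Besides the shell and the picture viewer there is one more tool, called after ">>>" as name(argument=value, ...) on one line, values as JSON. drive_tool: Moves the arm, as the interface text tells. Its arguments: {"type":"object","properties":{"targets":{"type":"array"},"force":{"type":"number"}},"required":["targets"]}

```bash
ls; mkdir -p pics; cat > h.py <<'E'
import numpy as np, cv2
from rig import observe,get_image,close_job,recognise,grasp_offset
def P(im):
    R=cv2.Rodrigues(np.array(im['rvec'],float))[0]; t=np.array(im['tvec'],float).ravel()
    K=np.array([[im['fx'],0,im['cx']],[0,im['fy'],im['cy']],[0,0,1]]);return K@np.c_[R,t]
def proj(im,X):
    X=np.atleast_2d(X);p=(P(im)@np.c_[X,np.ones(len(X))].T).T;return p[:,:2]/p[:,2:]
def tri(a,pa,b,pb):
    X=cv2.triangulatePoints(P(a),P(b),np.array(pa,float).reshape(2,1),np.array(pb,float).reshape(2,1)).ravel();return X[:3]/X[3]
def onplane(im,p,z):
    M=P(im);A=np.c_[M[:,0],M[:,1],-np.array([p[0],p[1],1.])];s=np.linalg.solve(A,-(M[:,2]*z+M[:,3]));return s[:2]
def save(im,n): cv2.imwrite('pics/'+n,im['image'][:,:,::-1])
E
python3 - <<'E'
from h import *
print(grasp_offset, observe())
s=get_image('scene');t=get_image('top');save(s,'s0.png');save(t,'t0.png')
for n in ['sieve','sieve_floor','sieve_grip','sieve_lip','tray','bowl','candle','mug','canister','hazelnut_1','walnut_1']:
    r=[recognise(n,i) for i in (s,t)]
    for c,x in zip('st',r): print(n,c,[(round(d['p'],2),round(d['at'][0]*640),round(d['at'][1]*400)) for d in x[:5]])
E
```

```text
pics
0.0187 {'time_s': 0.0, 'q': array([ 6.05436405e+01,  2.18427047e+01,  7.43865072e+01,  4.19713160e-04,
        8.38561033e+01, -1.23343506e+01]), 'qvel': array([ 0.17189907, -0.03545609,  0.01266613, -0.04730759, -0.02411968,
       -0.09268296]), 'joint_efforts': array([-1.75468638e-03, -4.48465061e+01, -2.31279802e+01, -2.93639732e-04,
        4.72647487e-03,  1.75727985e-05]), 'position': array([0.16176416, 0.52536727, 0.23068538]), 'tool_rot': array([[-7.38588335e-04, -9.55679643e-01,  2.94407668e-01],
       [-1.29296295e-03,  2.94408415e-01,  9.55678823e-01],
       [-9.99998891e-01,  3.25195025e-04, -1.45310499e-03]]), 'ft_force': array([0.33960828, 0.25441278, 0.37283882]), 'wrist_torque': array([ 0.03706974, -0.04127903, -0.01825642]), 'grip_width': 0.08556492750716005}
sieve s [(0.72, 375, 175)]
sieve t [(0.59, 425, 226), (0.31, 292, 149)]
sieve_floor s [(0.83, 378, 176)]
sieve_floor t [(0.74, 424, 223)]
sieve_grip s [(0.57, 375, 177)]
sieve_grip t [(0.62, 423, 224), (0.26, 463, 155)]
sieve_lip s [(0.95, 376, 176)]
sieve_lip t [(0.86, 424, 224)]
tray s [(0.96, 315, 219), (0.62, 378, 176)]
tray t [(0.61, 316, 210)]
bowl s [(0.44, 283, 274)]
bowl t [(0.81, 216, 225), (0.64, 313, 209)]
candle s [(0.91, 278, 197), (0.66, 318, 221)]
candle t [(0.87, 294, 151)]
mug s [(0.79, 213, 244), (0.57, 284, 276)]
mug t [(0.83, 194, 152), (0.65, 427, 223)]
canister s [(0.78, 364, 140)]
canister t [(0.85, 462, 154)]
hazelnut_1 s []
hazelnut_1 t [(0.54, 215, 225)]
walnut_1 s [(0.39, 385, 171)]
walnut_1 t [(0.69, 441, 205), (0.51, 411, 198)]
```

```bash
python3 - <<'E'
import cv2
s=cv2.imread('pics/s0.png');t=cv2.imread('pics/t0.png')
cv2.imwrite('pics/tc.png',cv2.resize(t[120:290,120:520],None,fx=2,fy=2,interpolation=2))
cv2.imwrite('pics/sc.png',cv2.resize(s[110:310,180:440],None,fx=3,fy=3,interpolation=2))
cv2.imwrite('pics/tcs.png',cv2.resize(t[170:270,365:485],None,fx=6,fy=6,interpolation=2))
E
```

```text
(no output)
```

View pics/tc.png

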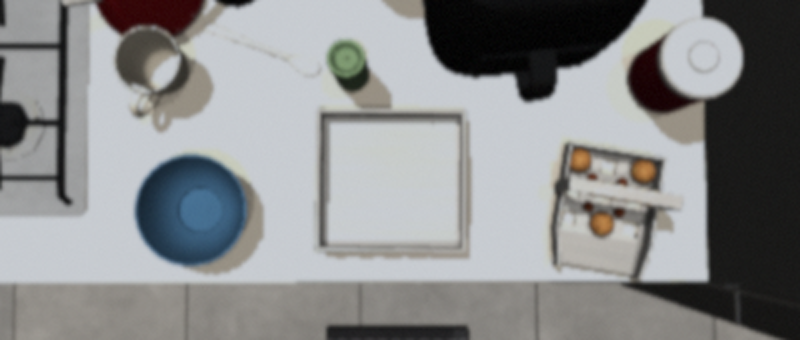

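View pics/sc.png

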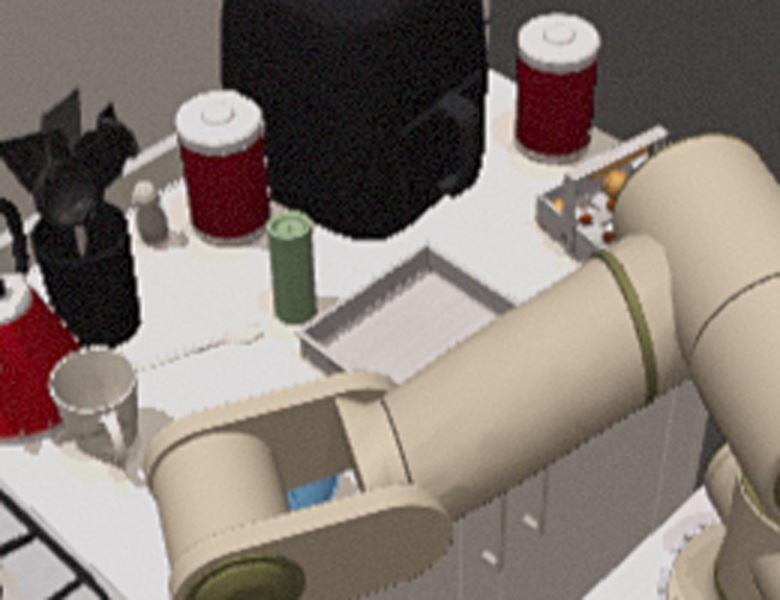

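View pics/tcs.png

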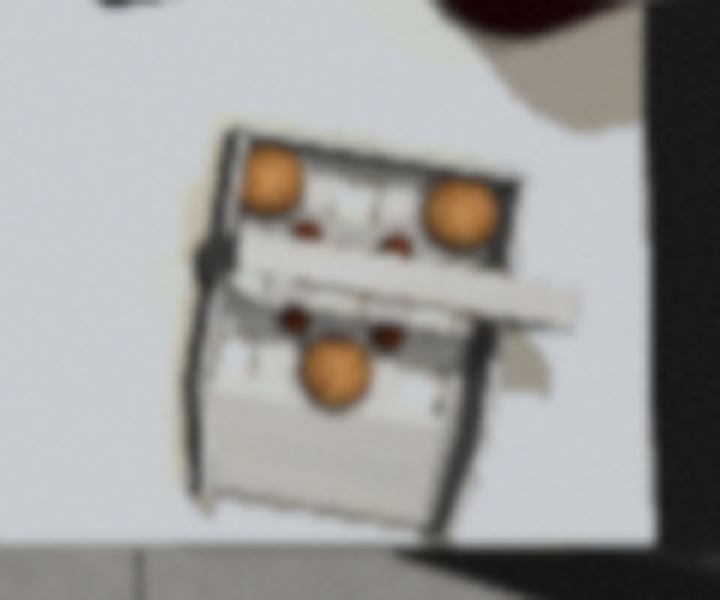

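View pics/s0.png

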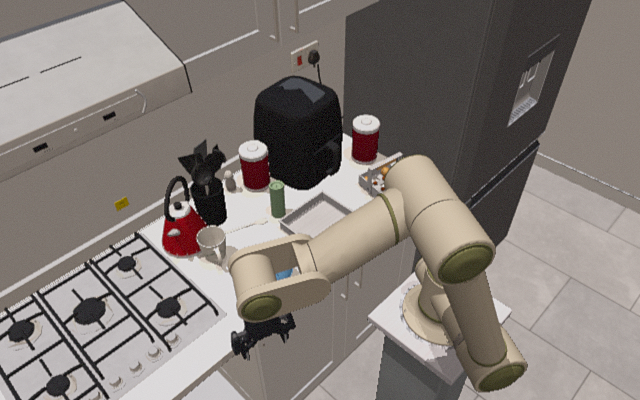

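```bash
cat >> h.py <<'E'
from scipy.optimize import least_squares
def sievefit(im,pts,x0):
    M=np.array([p[0] for p in pts]);U=np.array([p[1] for p in pts],float)
    def T(v):
        c,s=np.cos(v[2]),np.sin(v[2]);return M@np.array([[c,s,0],[-s,c,0],[0,0,1]])+[v[0],v[1],0]
    f=lambda v:(proj(im,T(v))-U).ravel()
    r=least_squares(f,x0,loss='soft_l1');return r.x,f(r.x).reshape(-1,2)
E
python3 - <<'E'
from h import *
t=get_image('top');s=get_image('scene')
R=cv2.Rodrigues(np.array(t['rvec']))[0];print('cam',-R.T@np.array(t['tvec']).ravel(),t['fx'])
R=cv2.Rodrigues(np.array(s['rvec']))[0];print('cam s',-R.T@np.array(s['tvec']).ravel(),s['fx'])
c=lambda x,y:(365+x/6,170+y/6)
pts=[((.065,.074,.054),c(232,130)),((.065,-.074,.054),c(518,182)),((-.108,.057,.03),c(203,500)),((-.108,-.057,.03),c(435,532)),((0,-.072,.13),c(572,305)),
]
x,r=sievefit(t,pts,[.45,-.3,0]);print(x,np.degrees(x[2]),r.round(1))
print('tray',[onplane(t,p,.043).round(3) for p in [(280,175),(354,175),(278,245),(354,245)]])
print('bowl',[onplane(t,p,.062).round(3) for p in [(187.5,225),(243.5,225),(215,197),(215,253)]])
print('candle',onplane(t,(293,149),.144),'mug',onplane(t,(196,150),.095),'can',onplane(t,(471,148),.176))
for n,p in dict(w1=(270,180),w2=(462,213),w3=(335,372)).items(): print(n,onplane(t,c(*p),.024))
for n,p in dict(h1=(307,230),h2=(397,243),h3=(293,320),h4=(387,336)).items(): print(n,onplane(t,c(*p),.02))
print('edge',onplane(t,(400,261),0),onplane(t,(473,230),0))
E
```

```text
cam [ 0.45364305 -0.03054193  1.16878855] 393.5347231517857
cam s [-0.3661238  0.8748871  1.2967671] 510.8881227293439
[ 0.47306768 -0.31622726 -0.1493661 ] -8.558047260411206 [[-1.2  0.2]
 [ 3.1 -0.9]
 [-0.3 -0.5]
 [ 0.5  0.1]
 [-0.3  1. ]]
tray [array([0.6  , 0.096]), array([ 0.599, -0.117]), array([0.399, 0.101]), array([ 0.398, -0.115])]
bowl [array([0.456, 0.355]), array([0.456, 0.197]), array([0.535, 0.278]), array([0.378, 0.276])]
candle [0.65498293 0.05069136] mug [0.66325648 0.32274366] can [ 0.64884024 -0.4030954 ]
w1 [ 0.5272217  -0.28026258]
w2 [ 0.51088059 -0.3726475 ]
w3 [ 0.43430636 -0.31019545]
h1 [ 0.50308494 -0.2987025 ]
h2 [ 0.49661867 -0.34215065]
h3 [ 0.45944688 -0.29127347]
h4 [ 0.45156742 -0.33655459]
edge [ 0.34881365 -0.25352283] [ 0.43936358 -0.46963002]
```

```bash
cat >> h.py <<'E'
from scipy.spatial.transform import Rotation as Ro, Slerp
def Rt(yaw,tip=0,roll=0):
    # sieve frame: yaw, tip>0 lowers the lip (-x) side; roll about sieve x ; tool x=-sieve z, tool z=sieve x, y=y
    S=(Ro.from_euler('z',yaw,degrees=True)*Ro.from_euler('y',-tip,degrees=True)*Ro.from_euler('x',roll,degrees=True)).as_matrix()
    return np.c_[-S[:,2],S[:,1],S[:,0]]
def plan(p,R,n,op,ease=True,p0=None,R0=None):
    o=observe();p0=o['position'] if p0 is None else p0;R0=o['tool_rot'] if R0 is None else R0
    u=np.linspace(0,1,n+1); 
    if ease: u=u*u*(3-2*u)
    sl=Slerp([0,1],Ro.from_matrix([R0,R]))(u).as_matrix();P_=p0+np.outer(u,np.array(p)-p0)
    out=[]
    for i in range(n):
        d=sl[i].T@(P_[i+1]-P_[i])/.05;w=Ro.from_matrix(sl[i].T@sl[i+1]).as_rotvec()
        out.append([round(float(v),3)+0 for v in [*d,*w]]+[op])
    for i in range(0,n,5): print([out[i:i+5]])
E
python3 - <<'E'
from h import *
plan([.4765,-.3175,.23],Rt(-10),25,1,ease=False)
E
```

```text
[[[0.001, -0.439, -0.571, 0.058, 0.0, 0.0, 1], [0.001, -0.471, -0.544, 0.058, 0.0, 0.0, 1], [0.001, -0.502, -0.516, 0.058, 0.0, 0.0, 1], [0.001, -0.531, -0.486, 0.058, 0.0, 0.0, 1], [0.001, -0.558, -0.455, 0.058, 0.0, 0.0, 1]]]
[[[0.001, -0.584, -0.422, 0.058, 0.0, 0.0, 1], [0.001, -0.607, -0.387, 0.058, 0.0, 0.0, 1], [0.001, -0.628, -0.351, 0.058, 0.0, 0.0, 1], [0.001, -0.648, -0.314, 0.058, 0.0, 0.0, 1], [0.001, -0.665, -0.276, 0.058, 0.0, 0.0, 1]]]
[[[0.001, -0.68, -0.238, 0.058, 0.0, 0.0, 1], [0.001, -0.692, -0.198, 0.058, 0.0, 0.0, 1], [0.001, -0.702, -0.157, 0.058, 0.0, 0.0, 1], [0.001, -0.71, -0.117, 0.058, 0.0, 0.0, 1], [0.001, -0.716, -0.075, 0.058, 0.0, 0.0, 1]]]
[[[0.001, -0.719, -0.034, 0.058, 0.0, 0.0, 1], [0.001, -0.72, 0.008, 0.058, 0.0, 0.0, 1], [0.001, -0.718, 0.049, 0.058, 0.0, 0.0, 1], [0.001, -0.714, 0.091, 0.058, 0.0, 0.0, 1], [0.001, -0.708, 0.132, 0.058, 0.0, 0.0, 1]]]
[[[0.001, -0.699, 0.173, 0.058, 0.0, 0.0, 1], [0.001, -0.688, 0.213, 0.058, 0.0, 0.0, 1], [0.001, -0.674, 0.252, 0.058, 0.0, 0.0, 1], [0.001, -0.659, 0.291, 0.058, 0.0, 0.0, 1], [0.001, -0.641, 0.328, 0.058, 0.0, 0.0, 1]]]
```

>>> drive_tool(targets=[[[0,-0.44,-0.57,0.058,0,0,1],[0,-0.47,-0.54,0.058,0,0,1],[0,-0.5,-0.52,0.058,0,0,1],[0,-0.53,-0.49,0.058,0,0,1],[0,-0.56,-0.45,0.058,0,0,1]]], force=100)

```text
time_s: 1.8
position: [0.2249, 0.3558, 0.2314]
tool_rot: [[0.0, -0.831, 0.557], [0.0, 0.557, 0.831], [-1.0, -0.0, 0.0]]
ft_force: [0.7, 0.3, 0.0]
grip_width: 0.0853
```

>>> drive_tool(targets=[[[0,-0.58,-0.42,0.058,0,0,1],[0,-0.61,-0.39,0.058,0,0,1],[0,-0.63,-0.35,0.058,0,0,1],[0,-0.65,-0.31,0.058,0,0,1],[0,-0.66,-0.28,0.058,0,0,1]]])

```text
time_s: 2.3
position: [0.2877, 0.1871, 0.2315]
tool_rot: [[0.001, -0.636, 0.771], [0.0, 0.771, 0.636], [-1.0, -0.0, 0.001]]
ft_force: [0.2, -0.1, 0.7]
grip_width: 0.0856
```

>>> drive_tool(targets=[[[0,-0.68,-0.24,0.058,0,0,1],[0,-0.69,-0.2,0.058,0,0,1],[0,-0.7,-0.16,0.058,0,0,1],[0,-0.71,-0.12,0.058,0,0,1],[0,-0.72,-0.08,0.058,0,0,1]]])

```text
time_s: 2.8
position: [0.3496, 0.0178, 0.2316]
tool_rot: [[0.001, -0.389, 0.921], [-0.0, 0.921, 0.389], [-1.0, -0.0, 0.001]]
ft_force: [0.6, 0.1, 0.8]
grip_width: 0.0853
```

>>> drive_tool(targets=[[[0,-0.72,-0.03,0.058,0,0,1],[0,-0.72,0.01,0.058,0,0,1],[0,-0.72,0.05,0.058,0,0,1],[0,-0.71,0.09,0.058,0,0,1],[0,-0.71,0.13,0.058,0,0,1]]])

```text
time_s: 3.3
position: [0.4124, -0.1509, 0.2314]
tool_rot: [[0.0, -0.109, 0.994], [-0.0, 0.994, 0.109], [-1.0, -0.0, 0.0]]
ft_force: [0.3, -0.4, 0.2]
grip_width: 0.0855
```

```bash
python3 - <<'E'
from h import *
s=get_image('scene');t=get_image('top')
cv2.imwrite('pics/s1.png',cv2.resize(s['image'][130:260,320:450,::-1],None,fx=5,fy=5,interpolation=2))
cv2.imwrite('pics/t1.png',cv2.resize(t['image'][170:270,365:485,::-1],None,fx=6,fy=6,interpolation=2))
c,sn=np.cos(np.radians(-10)),np.sin(np.radians(-10))
W=lambda x,y,z:[.4765+c*x-sn*y,-.3175+sn*x+c*y,z]
Q=[W(0,.045,.12),W(0,-.045,.12),W(0,.072,.13),W(0,-.072,.13),W(.065,.076,.054),W(.065,-.076,.054),W(-.108,.057,.03)]
print(proj(s,Q).round(1).tolist(),proj(t,Q).round(1).tolist())
E
```

```text
[[375.8, 166.8], [394.7, 157.5], [370.2, 167.6], [400.5, 152.6], [356.9, 174.7], [387.8, 159.4], [391.2, 203.1]] [[415.4, 213.8], [449.0, 219.6], [406.2, 211.9], [460.4, 221.2], [402.9, 190.0], [456.1, 199.1], [398.1, 251.0]]
```

View pics/s1.png

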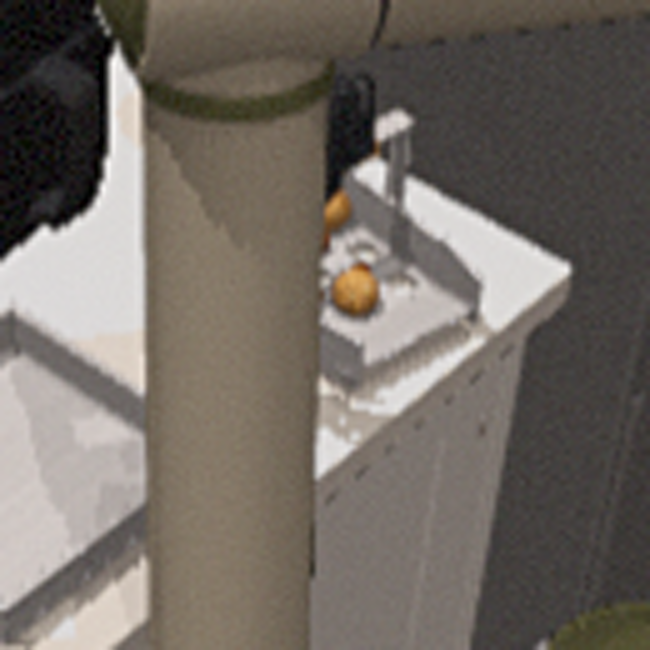

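View pics/t1.png

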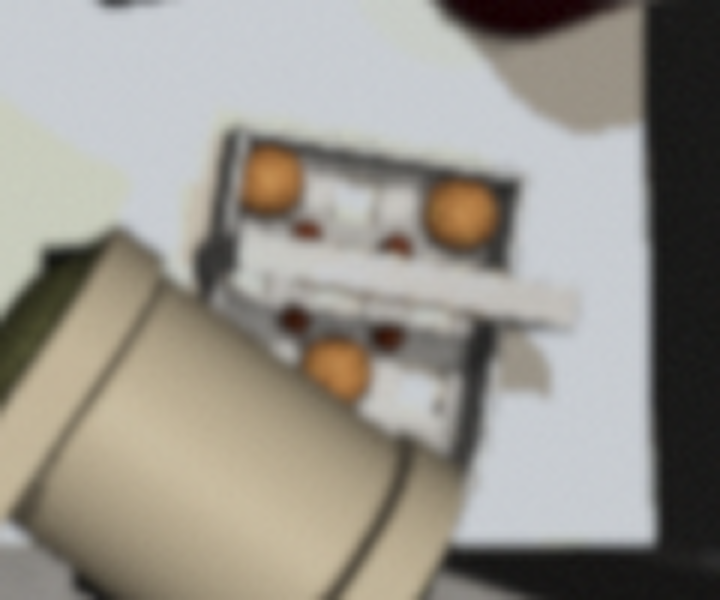

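```bash
python3 - <<'E'
from h import *
s=get_image('scene');t=get_image('top')
print(tri(s,(399,153.6),t,(460.8,220.8)))
plan([.4765,-.3175,.20],Rt(-10),6,1,ease=False)
plan([.4765,-.3175,.101],Rt(-10),5,1,p0=np.array([.4765,-.3175,.20]),R0=Rt(-10))
E
```

```text
[ 0.46789749 -0.38923217  0.12329044]
[[[0.103, -0.58, 0.152, 0.048, 0.0, 0.0, 1], [0.103, -0.572, 0.179, 0.048, 0.0, 0.0, 1], [0.103, -0.563, 0.206, 0.048, 0.0, 0.0, 1], [0.103, -0.553, 0.233, 0.048, 0.0, 0.0, 1], [0.103, -0.541, 0.259, 0.048, 0.0, 0.0, 1]]]
[[[0.103, -0.528, 0.284, 0.048, 0.0, 0.0, 1]]]
[[[0.206, 0.0, 0.0, 0.0, 0.0, 0.0, 1], [0.491, 0.0, 0.0, 0.0, 0.0, 0.0, 1], [0.586, 0.0, 0.0, 0.0, 0.0, 0.0, 1], [0.491, 0.0, 0.0, 0.0, 0.0, 0.0, 1], [0.206, 0.0, 0.0, 0.0, 0.0, 0.0, 1]]]
```

>>> drive_tool(targets=[[[0.1,-0.58,0.15,0.048,0,0,1],[0.1,-0.57,0.18,0.048,0,0,1],[0.1,-0.56,0.21,0.048,0,0,1],[0.1,-0.55,0.23,0.048,0,0,1],[0.1,-0.54,0.26,0.048,0,0,1]]])

```text
time_s: 4.0
position: [0.4663, -0.2886, 0.2064]
tool_rot: [[0.0, 0.128, 0.992], [0.0, 0.992, -0.128], [-1.0, 0.0, 0.0]]
ft_force: [-0.6, 1.3, -0.3]
grip_width: 0.0857
```

>>> drive_tool(targets=[[[0.1,-0.53,0.28,0.048,0,0,1],[0,0,0,0,0,0,1],[0,0,0,0,0,0,1]]])

```text
time_s: 4.3
position: [0.4764, -0.3158, 0.2012]
tool_rot: [[-0.001, 0.174, 0.985], [0.001, 0.985, -0.174], [-1.0, 0.001, -0.001]]
ft_force: [0.6, -0.3, -0.7]
grip_width: 0.0854
```

```bash
python3 - <<'E'
from h import *
o=observe();print(o['position'],o['tool_rot'].round(3),o['ft_force'])
plan([.4765,-.3175,.101],Rt(-10),5,1)
t=get_image('top');cv2.imwrite('pics/t2.png',cv2.resize(t['image'][170:270,365:485,::-1],None,fx=6,fy=6,interpolation=2))
E
```

```text
[ 0.47635393 -0.31580026  0.20117923] [[-0.001  0.174  0.985]
 [ 0.001  0.985 -0.174]
 [-1.     0.001 -0.001]] [ 0.61461979 -0.27874686 -0.6876185 ]
[[[0.208, -0.004, 0.001, 0.0, 0.0, 0.0, 1], [0.497, -0.009, 0.003, 0.0, 0.0, 0.0, 1], [0.593, -0.01, 0.003, 0.0, 0.0, 0.0, 1], [0.497, -0.008, 0.002, 0.0, 0.0, 0.0, 1], [0.208, -0.003, 0.001, 0.0, 0.0, 0.0, 1]]]
```

View pics/t2.png

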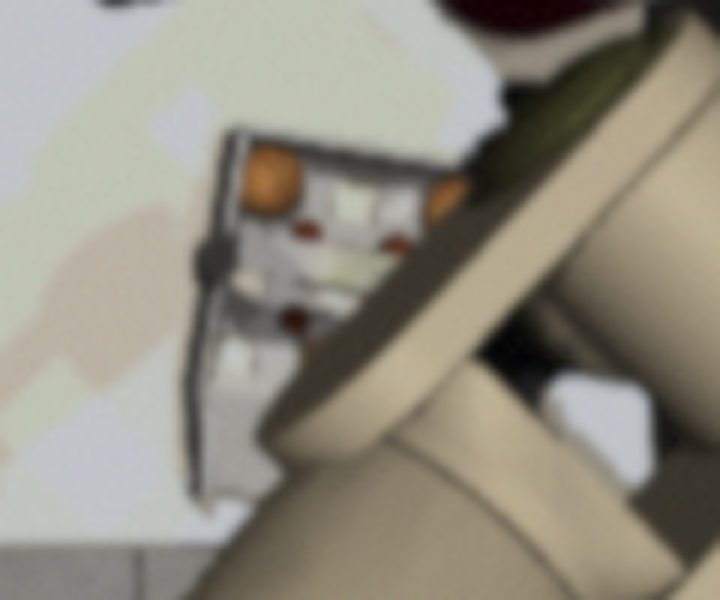

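>>> drive_tool(targets=[[[0.21,0,0,0,0,0,1],[0.5,-0.01,0,0,0,0,1],[0.58,-0.01,0,0,0,0,1],[0.5,-0.01,0,0,0,0,0.7],[0.21,0,0,0,0,0,0.3]]])

```text
time_s: 4.85
position: [0.4753, -0.3167, 0.0991]
tool_rot: [[-0.003, 0.174, 0.985], [0.003, 0.985, -0.174], [-1.0, 0.002, -0.003]]
ft_force: [-0.8, 0.5, -0.4]
grip_width: 0.0599
```

>>> drive_tool(targets=[[[0,0,0,0,0,0,0.1],[0,0,0,0,0,0,-0.05],[0,0,0,0,0,0,-0.15],[0,0,0,0,0,0,-0.2],[0,0,0,0,0,0,-0.2]]])

```text
time_s: 5.35
position: [0.4764, -0.3186, 0.102]
tool_rot: [[0.001, 0.175, 0.985], [-0.001, 0.985, -0.175], [-1.0, -0.001, 0.001]]
ft_force: [-0.5, -0.1, -0.4]
grip_width: 0.0338
```

```bash
python3 - <<'E'
from h import *
o=observe();print(o['position'],o['ft_force'],o['grip_width'])
s=get_image('scene');cv2.imwrite('pics/s3.png',cv2.resize(s['image'][110:240,320:450,::-1],None,fx=5,fy=5,interpolation=2))
E
```

```text
[ 0.47636055 -0.31856028  0.10198204] [-0.45977381 -0.12841231 -0.41129303] 0.03378439201971667
```

View pics/s3.png

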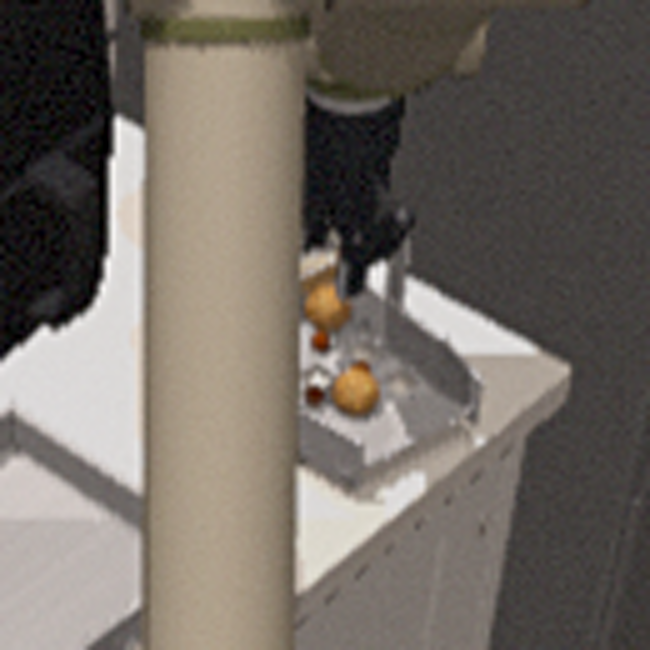

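Fingers straddle the grip and the nuts are undisturbed. I close slowly.

>>> drive_tool(targets=[[[0,0,0,0,0,0,-0.24],[0,0,0,0,0,0,-0.28],[0,0,0,0,0,0,-0.31],[0,0,0,0,0,0,-0.34],[0,0,0,0,0,0,-0.37]]], force=20)

```text
time_s: 5.9
position: [0.4762, -0.3184, 0.1013]
tool_rot: [[-0.0, 0.175, 0.985], [-0.0, 0.985, -0.175], [-1.0, -0.0, -0.0]]
ft_force: [1.2, 0.7, 0.6]
grip_width: 0.0269
```

>>> drive_tool(targets=[[[0,0,0,0,0,0,-0.4],[0,0,0,0,0,0,-0.42],[0,0,0,0,0,0,-0.44],[0,0,0,0,0,0,-0.46],[0,0,0,0,0,0,-0.48]]])

```text
time_s: 6.4
position: [0.4763, -0.3184, 0.1014]
tool_rot: [[0.0, 0.175, 0.985], [-0.0, 0.985, -0.175], [-1.0, -0.0, 0.0]]
ft_force: [1.2, -0.1, 0.5]
grip_width: 0.0223
```

>>> drive_tool(targets=[[[0,0,0,0,0,0,-0.5],[0,0,0,0,0,0,-0.52],[0,0,0,0,0,0,-0.54],[0,0,0,0,0,0,-0.58],[0,0,0,0,0,0,-0.6]]])

```text
time_s: 6.9
position: [0.4766, -0.3185, 0.1016]
tool_rot: [[0.001, 0.175, 0.985], [-0.001, 0.985, -0.175], [-1.0, -0.0, 0.001]]
ft_force: [4.9, -0.5, 2.0]
grip_width: 0.0196
```

Gripped; raise the grip force and check.

>>> drive_tool(targets=[[[0,0,0,0,0,0,-0.8],[0,0,0,0,0,0,-1]]], force=50)

```text
time_s: 7.1
position: [0.4766, -0.3186, 0.1016]
tool_rot: [[0.001, 0.175, 0.985], [-0.001, 0.985, -0.175], [-1.0, -0.0, 0.001]]
ft_force: [4.8, -0.4, 2.8]
grip_width: 0.0192
```

>>> drive_tool(targets=[[[-0.02,0,0,0,0,0,-1],[-0.03,0,0,0,0,0,-1],[-0.05,0,0,0,0,0,-1],[-0.07,0,0,0,0,0,-1],[-0.09,0,0,0,0,0,-1]]], force=110)

```text
time_s: 7.6
position: [0.4759, -0.3182, 0.1143]
tool_rot: [[-0.001, 0.175, 0.985], [0.001, 0.985, -0.175], [-1.0, 0.001, -0.001]]
ft_force: [-0.6, 1.0, -3.8]
grip_width: 0.0184
```

```bash
python3 - <<'E'
from h import *
o=observe();print(o['position'],o['ft_force'],o['wrist_torque'],o['grip_width'])
s=get_image('scene');cv2.imwrite('pics/s4.png',cv2.resize(s['image'][110:240,320:450,::-1],None,fx=5,fy=5,interpolation=2))
E
```

```text
[ 0.47586262 -0.31823358  0.11427053] [-0.63822529  1.02515643 -3.83364001] [-0.1015878  -0.00875121  0.0046104 ] 0.01839408155394619
```

View pics/s4.png

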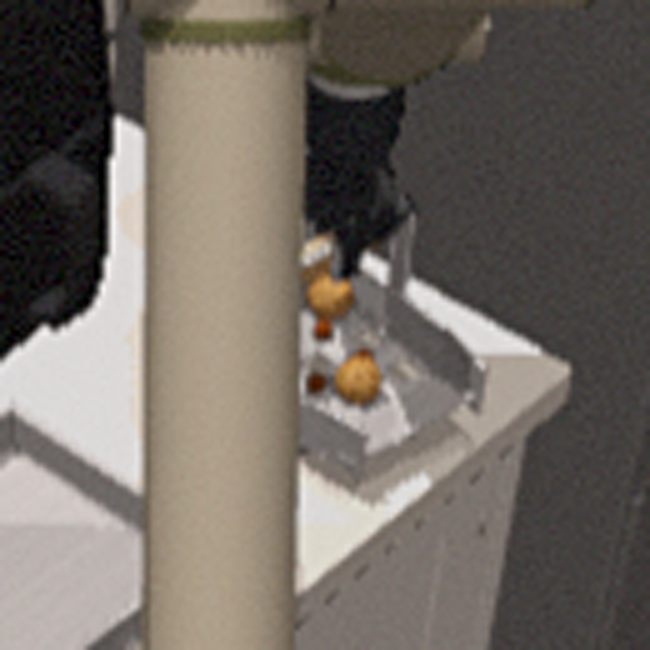

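>>> drive_tool(targets=[[[-0.11,0,0,0,0,0,-1],[-0.13,0,0,0,0,0,-1],[-0.15,0,0,0,0,0,-1],[-0.15,0,0,0,0,0,-1],[-0.15,0.03,0,0,0,0,-1]]])

```text
time_s: 8.15
position: [0.4765, -0.3171, 0.1496]
tool_rot: [[0.0, 0.175, 0.985], [-0.0, 0.985, -0.175], [-1.0, -0.0, 0.0]]
ft_force: [0.5, 0.1, -4.3]
grip_width: 0.0185
```

>>> drive_tool(targets=[[[-0.13,0.06,0,0,0,0,-1],[-0.11,0.09,0,0,0,0,-1],[-0.08,0.12,-0.01,0,0,0,-1],[-0.05,0.15,-0.01,0,0,0,-1],[-0.02,0.18,-0.02,0,0,0,-1]]])

```text
time_s: 8.65
position: [0.4798, -0.2863, 0.1685]
tool_rot: [[0.0, 0.175, 0.985], [-0.0, 0.985, -0.175], [-1.0, -0.0, 0.0]]
ft_force: [-0.5, 0.1, -4.0]
grip_width: 0.0181
```

>>> drive_tool(targets=[[[0,0.21,-0.02,0,0,0,-1],[0,0.24,-0.02,0,0,0,-1],[0,0.26,-0.03,0,0,0,-1],[0,0.28,-0.03,0,0,0,-1],[0,0.29,-0.03,0,0,0,-1]]])

```text
time_s: 9.15
position: [0.4846, -0.2216, 0.1683]
tool_rot: [[-0.0, 0.175, 0.985], [0.0, 0.985, -0.175], [-1.0, 0.0, -0.0]]
ft_force: [0.5, -0.7, -4.1]
grip_width: 0.018
```

>>> drive_tool(targets=[[[0,0.3,-0.03,0,0,0,-1],[0,0.3,-0.03,0,0,0,-1],[0,0.3,-0.03,0,0,0,-1],[0,0.3,-0.03,0,0,0,-1],[0,0.3,-0.03,0,0,0,-1]]])

```text
time_s: 9.65
position: [0.4904, -0.1464, 0.1683]
tool_rot: [[0.0, 0.175, 0.985], [-0.0, 0.985, -0.175], [-1.0, -0.0, 0.0]]
ft_force: [0.7, -0.1, -4.1]
grip_width: 0.0179
```

>>> drive_tool(targets=[[[0,0.3,-0.03,0,0,0,-1],[0,0.3,-0.03,0,0,0,-1],[0,0.29,-0.03,0,0,0,-1],[0,0.28,-0.03,0,0,0,-1],[0,0.26,-0.03,0,0,0,-1]]])

```text
time_s: 10.15
position: [0.4955, -0.0748, 0.1683]
tool_rot: [[-0.0, 0.175, 0.985], [0.0, 0.985, -0.175], [-1.0, 0.0, -0.0]]
ft_force: [-0.4, -0.5, -4.4]
grip_width: 0.0179
```

>>> drive_tool(targets=[[[0,0.24,-0.03,0,0,0,-1],[0,0.22,-0.02,0,0,0,-1],[0,0.2,-0.02,0,0,0,-1],[0,0.17,-0.02,0,0,0,-1],[0,0.14,-0.01,0,0,0,-1]]])

```text
time_s: 10.65
position: [0.499, -0.0267, 0.1683]
tool_rot: [[-0.0, 0.175, 0.985], [-0.0, 0.985, -0.175], [-1.0, -0.0, 0.0]]
ft_force: [0.2, -1.0, -3.8]
grip_width: 0.0182
```

>>> drive_tool(targets=[[[0,0.11,-0.01,0,0,0,-1],[0,0.08,-0.01,0,0,0,-1],[0,0.05,0,0,0,0,-1],[0,0.02,0,0,0,0,-1],[0,0,0,0,0,0,-1]]])

```text
time_s: 11.15
position: [0.5003, -0.0145, 0.1683]
tool_rot: [[0.0, 0.175, 0.985], [-0.0, 0.985, -0.175], [-1.0, -0.0, 0.0]]
ft_force: [-0.4, -0.4, -3.9]
grip_width: 0.0186
```

```bash
python3 - <<'E'
from h import *
o=observe();print(o['position'],o['ft_force'],o['wrist_torque'],o['grip_width'])
s=get_image('scene');t=get_image('top');cv2.imwrite('pics/s5.png',cv2.resize(s['image'][130:280,240:440,::-1],None,fx=4,fy=4,interpolation=2))
cv2.imwrite('pics/t5.png',cv2.resize(t['image'][150:270,250:390,::-1],None,fx=5,fy=5,interpolation=2))
E
```

```text
[ 0.50031935 -0.01449279  0.16832335] [-0.37621035 -0.35413241 -3.9200346 ] [-0.01745222  0.03043101 -0.02032693] 0.018551011439106868
```

View pics/s5.png

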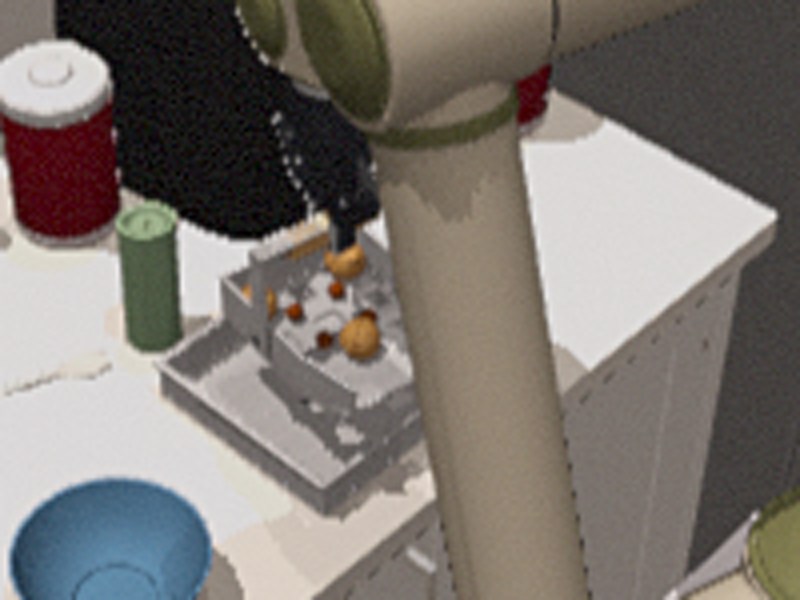

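View pics/t5.png

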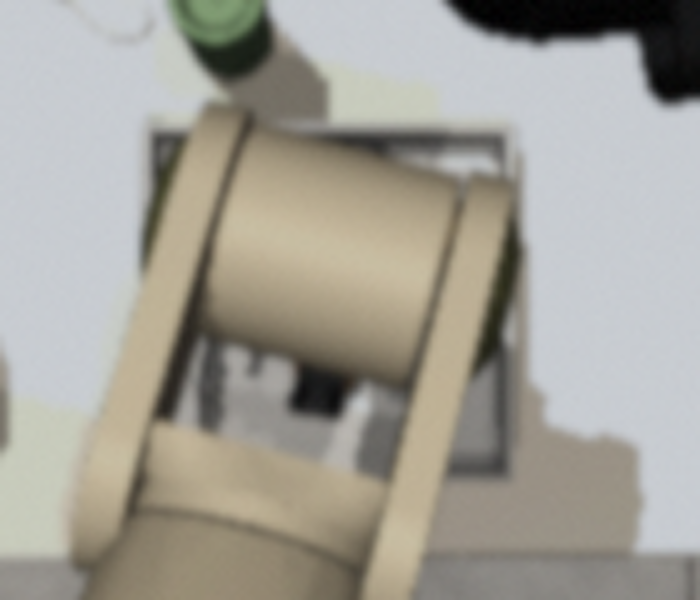

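>>> drive_tool(targets=[[[-0.1,0,0.1,0,0.07,0,-1],[-0.1,0,0.1,0,0.07,0,-1],[0,0,0.1,0,0.07,0,-1],[0,0,0.1,0,0.07,0,-1],[0,0,0,0,0,0,-1]]])

```text
time_s: 11.75
position: [0.5214, -0.0186, 0.1751]
tool_rot: [[-0.273, 0.176, 0.946], [0.049, 0.984, -0.169], [-0.961, -0.0, -0.277]]
ft_force: [-0.0, -0.3, -4.5]
grip_width: 0.018
```

```bash
cat >look.py <<'E'
from h import *
import sys
o=observe();print(o['time_s'],o['position'],o['ft_force'].round(1),'tilt',np.degrees(np.arccos(-o['tool_rot'][2,0])))
s=get_image('scene');cv2.imwrite('pics/'+sys.argv[1],cv2.resize(s['image'][150:270,260:390,::-1],None,fx=5,fy=5,interpolation=2))
E
python3 look.py s6.png
```

```text
11.75 [ 0.52139295 -0.01857877  0.17514423] [-0.  -0.3 -4.5] tilt 16.095475116131336
```

View pics/s6.png

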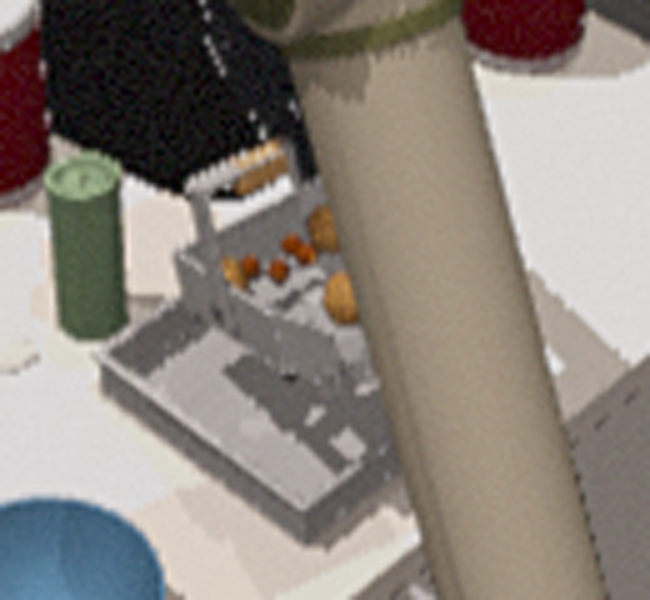

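>>> drive_tool(targets=[[[0,0,-0.1,0,-0.06,0.08,-1],[0,0,-0.1,0,-0.05,0.08,-1],[0,0,0,0,0,-0.1,-1],[0,0,0,0,0,-0.12,-1],[0,0,0,0,0,-0.1,-1]]])

```text
time_s: 12.3
position: [0.5102, -0.0164, 0.1796]
tool_rot: [[-0.191, 0.154, 0.969], [-0.132, 0.975, -0.181], [-0.973, -0.163, -0.166]]
ft_force: [-0.2, -0.0, -5.3]
grip_width: 0.0179
```

>>> drive_tool(targets=[[[0,0,0,0,0,0.1,-1],[0,0,0,0,0,0.12,-1],[0,0,0,0,0,0.08,-1],[0,0,0,0,0,-0.07,-1],[0,0,0,0,0,-0.07,-1]]])

```text
time_s: 12.8
position: [0.51, -0.0173, 0.1791]
tool_rot: [[-0.165, 0.185, 0.969], [0.027, 0.983, -0.183], [-0.986, -0.004, -0.167]]
ft_force: [-0.8, 0.0, -3.6]
grip_width: 0.0185
```

```bash
python3 look.py s7.png
```

```text
12.8 [ 0.51002291 -0.01727521  0.17914234] [-0.8  0.  -3.6] tilt 9.64290904913206
```

View pics/s7.png

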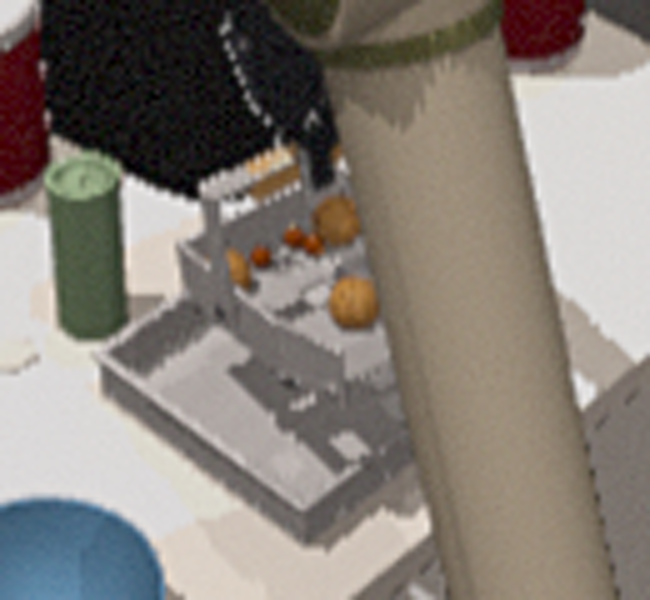

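>>> drive_tool(targets=[[[0,0,-0.1,0,-0.1,0.04,-1],[0,0,-0.1,0,-0.1,0.04,-1],[0,0,-0.1,0,-0.08,-0.04,-1],[0,0,0,0,0,-0.08,-1],[0,0,0,0,0,-0.04,-1]]])

```text
time_s: 13.35
position: [0.4948, -0.013, 0.1804]
tool_rot: [[0.092, 0.204, 0.975], [-0.103, 0.976, -0.194], [-0.99, -0.082, 0.111]]
ft_force: [0.3, 0.2, -4.0]
grip_width: 0.0185
```

```bash
python3 look.py s8.png
```

```text
13.35 [ 0.49479044 -0.01303415  0.18042576] [ 0.3  0.2 -4. ] tilt 7.936500455215587
```

View pics/s8.png

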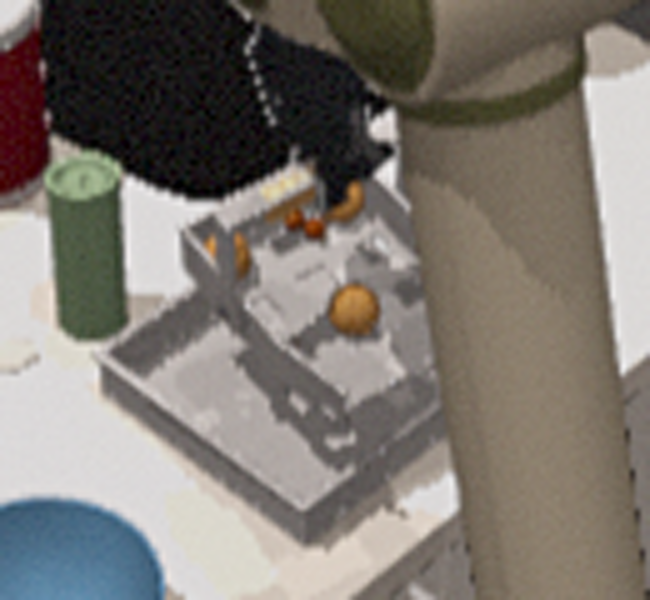

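>>> drive_tool(targets=[[[0,0.4,0,0,0,0.08,-1],[0,-0.4,0,0,0,0.08,-1],[0,0,-0.3,0,-0.03,0.08,-1],[0,0,0.3,0,-0.03,0,-1],[0,0,0,0,0,0,-1]]])

```text
time_s: 13.9
position: [0.4966, -0.0144, 0.1792]
tool_rot: [[0.198, 0.176, 0.964], [0.121, 0.972, -0.202], [-0.973, 0.157, 0.171]]
ft_force: [-0.2, 0.3, -3.0]
grip_width: 0.0184
```

```bash
python3 look.py s9.png
```

```text
13.9 [ 0.49659293 -0.01442675  0.17923666] [-0.2  0.3 -3. ] tilt 13.39725596750686
```

View pics/s9.png

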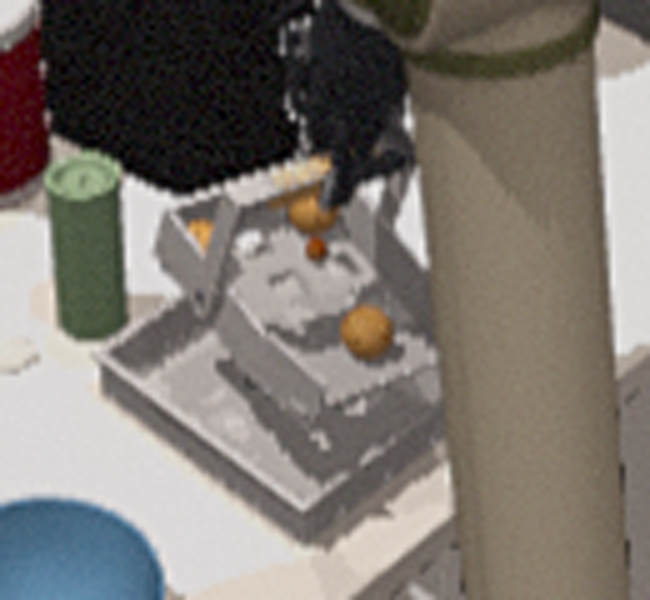

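>>> drive_tool(targets=[[[0,0,0.2,0,0.1,-0.08,-1],[0,0,-0.2,0,0.06,-0.08,-1],[0,0.3,0,0,0,-0.08,-1],[0,-0.3,0,0,0,-0.08,-1],[0,0,0,0,0,0,-1]]])

```text
time_s: 14.45
position: [0.496, -0.0125, 0.1807]
tool_rot: [[-0.021, 0.186, 0.982], [-0.161, 0.969, -0.187], [-0.987, -0.162, 0.009]]
ft_force: [-0.1, -0.6, -3.6]
grip_width: 0.0182
```

```bash
python3 look.py s10.png
```

```text
14.45 [ 0.49603773 -0.01248131  0.18071797] [-0.1 -0.6 -3.6] tilt 9.338766661684343
```

View pics/s10.png

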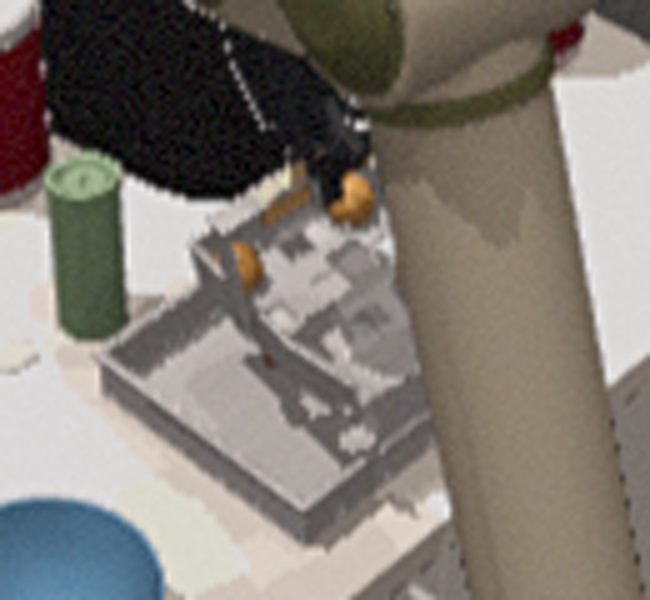

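>>> drive_tool(targets=[[[0,0,0,0,0.03,0.04,-1],[0,0,0,0,0.03,0.04,-1],[0,0,0,0,0,0.04,-1],[0,0,0,0,0,0.04,-1]]])

```text
time_s: 14.9
position: [0.4962, -0.0136, 0.1809]
tool_rot: [[-0.048, 0.198, 0.979], [0.012, 0.98, -0.197], [-0.999, 0.002, -0.049]]
ft_force: [-0.5, 0.1, -4.3]
grip_width: 0.0187
```

```bash
python3 look.py s11.png; python3 - <<'E'
from h import *
t=get_image('top');cv2.imwrite('pics/t11.png',cv2.resize(t['image'][150:270,250:390,::-1],None,fx=5,fy=5,interpolation=2))
E
```

```text
14.9 [ 0.49620609 -0.01362805  0.18093849] [-0.5  0.1 -4.3] tilt 2.835339225157086
```

View pics/s11.png

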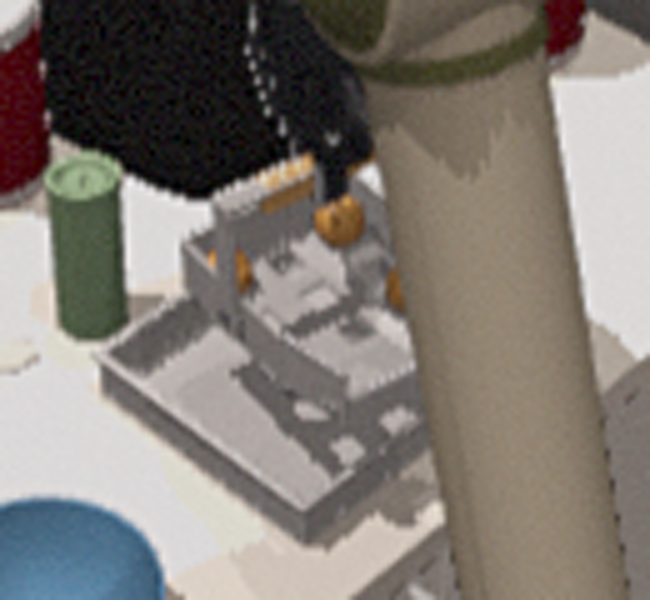

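View pics/t11.png

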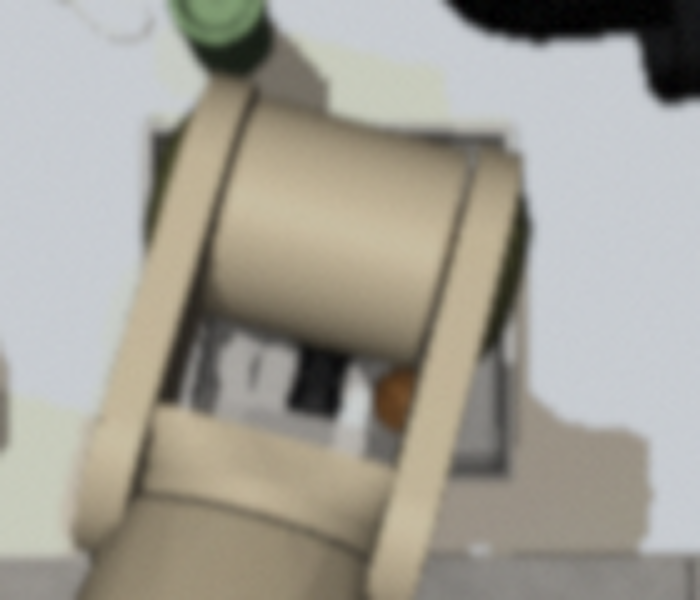

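>>> drive_tool(targets=[[[-0.1,0,0,0,-0.02,0,-1],[-0.2,0,0,0,-0.02,0,-1],[-0.3,0,0,0,0,0,-1],[-0.4,0,0,0,0,0,-1],[-0.4,0,0,0,0,0,-1]]])

```text
time_s: 15.5
position: [0.4968, -0.0133, 0.2524]
tool_rot: [[-0.009, 0.196, 0.981], [-0.001, 0.981, -0.196], [-1.0, -0.002, -0.008]]
ft_force: [0.2, 0.2, -4.3]
grip_width: 0.0184
```

>>> drive_tool(targets=[[[-0.4,0,0,0,0,0,-1],[-0.3,0,0,0,0,0,-1],[-0.2,0,0,0,0,0,-1],[-0.1,0,0,0,0,0,-1],[0,0,0,0,0,0,-1]]])

```text
time_s: 16.0
position: [0.4976, -0.0136, 0.3012]
tool_rot: [[-0.009, 0.197, 0.98], [-0.001, 0.98, -0.197], [-1.0, -0.002, -0.009]]
ft_force: [0.1, 0.9, -3.8]
grip_width: 0.0184
```

```bash
python3 - <<'E'
from h import *
o=observe();print(o['time_s'],o['position'],o['ft_force'].round(1),o['tool_rot'].round(3))
s=get_image('scene');cv2.imwrite('pics/s12.png',cv2.resize(s['image'][110:270,250:410,::-1],None,fx=4.7,fy=4.7,interpolation=2))
t=get_image('top');cv2.imwrite('pics/t12.png',cv2.resize(t['image'][150:270,250:390,::-1],None,fx=5,fy=5,interpolation=2))
for i in (s,t):
  for n in ('hazelnut_1','walnut_1'): print(n,[(round(d['p'],2),round(d['at'][0]*640),round(d['at'][1]*400)) for d in recognise(n,i)])
E
```

```text
16.0 [ 0.49756029 -0.01356692  0.30121289] [ 0.1  0.9 -3.8] [[-0.009  0.197  0.98 ]
 [-0.001  0.98  -0.197]
 [-1.    -0.002 -0.009]]
hazelnut_1 []
walnut_1 [(0.63, 327, 166), (0.49, 340, 176)]
hazelnut_1 []
walnut_1 [(0.56, 329, 229), (0.2, 463, 155)]
```

View pics/s12.png

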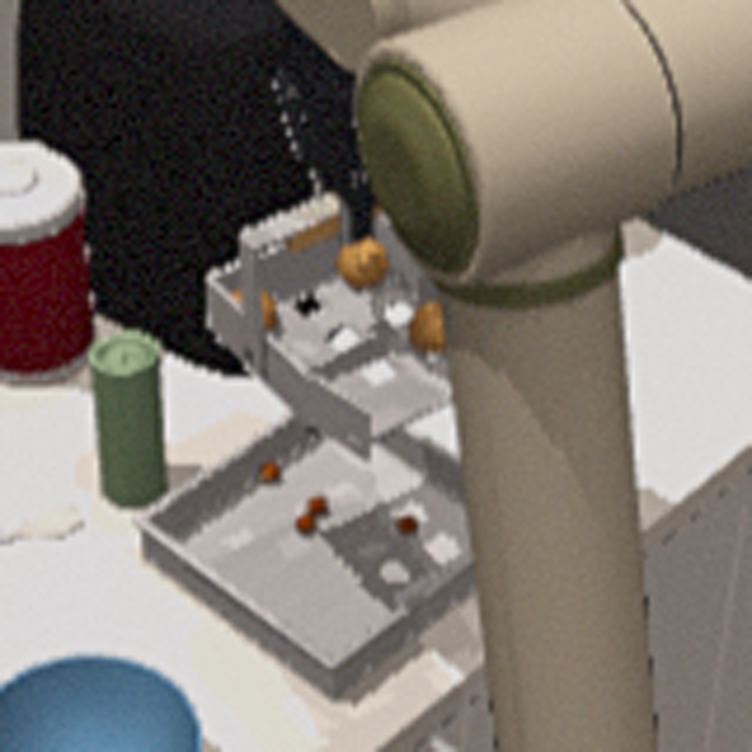

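View pics/t12.png

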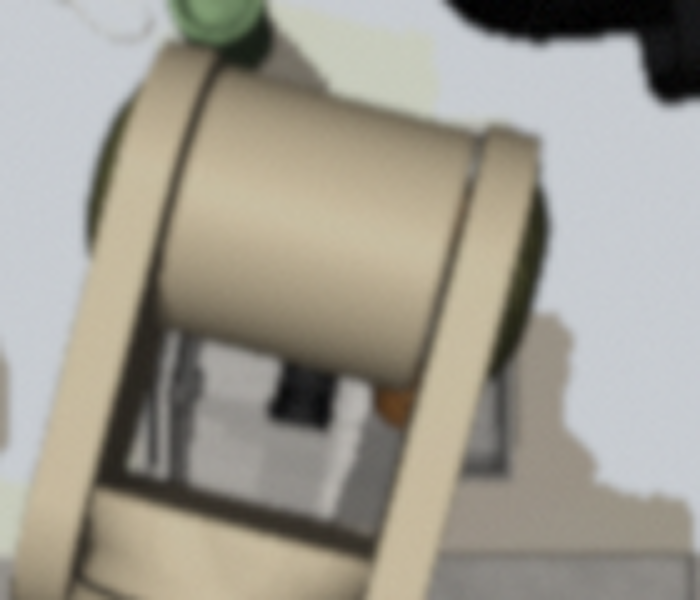

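```bash
cat >> h.py <<'E'
B=np.array([.456,.277])
def pose(yaw,tip,off,zl):
    R=Rt(yaw,tip);S=np.c_[R[:,2],R[:,1],-R[:,0]]
    e=np.array([np.cos(np.radians(yaw)),np.sin(np.radians(yaw))])
    L=np.r_[B+off*e,zl]
    return L-S@np.array([-.108,0,.029-.1013]),R
E
python3 - <<'E'
from h import *
p,R=pose(25,20,.035,.17);print(p)
plan(p,R,20,-1)
for t in (20,25,35,45,60):print(t,pose(25,t,.035,.095)[0].round(3))
E
```

```text
[0.55728782 0.32423129 0.27487795]
[[[0.004, 0.05, -0.001, -0.005, -0.003, 0.001, -1], [0.01, 0.142, -0.003, -0.013, -0.007, 0.002, -1], [0.017, 0.225, -0.001, -0.021, -0.011, 0.004, -1], [0.023, 0.297, 0.004, -0.027, -0.015, 0.005, -1], [0.03, 0.358, 0.014, -0.033, -0.018, 0.006, -1]]]
[[[0.037, 0.408, 0.029, -0.038, -0.021, 0.007, -1], [0.045, 0.448, 0.048, -0.041, -0.023, 0.007, -1], [0.052, 0.475, 0.07, -0.044, -0.024, 0.008, -1], [0.061, 0.492, 0.093, -0.046, -0.026, 0.008, -1], [0.068, 0.496, 0.117, -0.047, -0.026, 0.008, -1]]]
[[[0.076, 0.49, 0.138, -0.047, -0.026, 0.008, -1], [0.082, 0.472, 0.156, -0.046, -0.026, 0.008, -1], [0.086, 0.445, 0.168, -0.044, -0.024, 0.008, -1], [0.088, 0.409, 0.173, -0.041, -0.023, 0.007, -1], [0.086, 0.364, 0.171, -0.038, -0.021, 0.007, -1]]]
[[[0.081, 0.312, 0.159, -0.033, -0.018, 0.006, -1], [0.071, 0.253, 0.139, -0.027, -0.015, 0.005, -1], [0.056, 0.189, 0.11, -0.021, -0.011, 0.004, -1], [0.037, 0.118, 0.072, -0.013, -0.007, 0.002, -1], [0.013, 0.041, 0.025, -0.005, -0.003, 0.001, -1]]]
20 [0.557 0.324 0.2  ]
25 [0.549 0.32  0.206]
35 [0.53  0.312 0.216]
45 [0.511 0.302 0.222]
60 [0.48  0.288 0.225]
```

>>> drive_tool(targets=[[[0,0.05,0,-0.005,-0.003,0.001,-1],[0.01,0.14,0,-0.013,-0.007,0.002,-1],[0.02,0.22,0,-0.021,-0.011,0.004,-1],[0.02,0.3,0,-0.027,-0.015,0.005,-1],[0.03,0.36,0.01,-0.033,-0.018,0.006,-1]]])

```text
time_s: 16.8
position: [0.5068, 0.0405, 0.2969]
tool_rot: [[0.047, 0.096, 0.994], [0.01, 0.995, -0.097], [-0.999, 0.015, 0.046]]
ft_force: [0.1, -0.1, -3.0]
grip_width: 0.0183
```

>>> drive_tool(targets=[[[0.04,0.41,0.03,-0.038,-0.021,0.007,-1],[0.045,0.45,0.05,-0.041,-0.023,0.007,-1],[0.05,0.475,0.07,-0.044,-0.024,0.008,-1],[0.06,0.49,0.09,-0.046,-0.026,0.008,-1],[0.07,0.5,0.12,-0.047,-0.026,0.008,-1]]])

```text
time_s: 17.3
position: [0.5269, 0.1577, 0.2883]
tool_rot: [[0.165, -0.123, 0.978], [0.05, 0.992, 0.117], [-0.985, 0.029, 0.17]]
ft_force: [0.2, 0.2, -4.5]
grip_width: 0.0182
```

>>> drive_tool(targets=[[[0.075,0.49,0.14,-0.047,-0.026,0.008,-1],[0.08,0.47,0.16,-0.046,-0.026,0.008,-1],[0.085,0.445,0.17,-0.044,-0.024,0.008,-1],[0.09,0.41,0.17,-0.041,-0.023,0.007,-1],[0.085,0.365,0.17,-0.038,-0.021,0.007,-1]]])

```text
time_s: 17.8
position: [0.5471, 0.2741, 0.2796]
tool_rot: [[0.269, -0.336, 0.903], [0.113, 0.942, 0.317], [-0.956, 0.016, 0.291]]
ft_force: [0.5, -0.3, -3.6]
grip_width: 0.0182
```

>>> drive_tool(targets=[[[0.08,0.31,0.16,-0.033,-0.018,0.006,-1],[0.07,0.25,0.14,-0.027,-0.015,0.005,-1],[0.055,0.19,0.11,-0.021,-0.011,0.004,-1],[0.035,0.12,0.07,-0.013,-0.007,0.002,-1],[0.015,0.04,0.025,-0.005,-0.003,0.001,-1]]])

```text
time_s: 18.3
position: [0.5572, 0.3248, 0.2761]
tool_rot: [[0.31, -0.425, 0.85], [0.147, 0.905, 0.399], [-0.939, 0.002, 0.343]]
ft_force: [-0.0, 0.7, -3.6]
grip_width: 0.0184
```

```bash
python3 - <<'E'
from h import *
o=observe();print(o['time_s'],o['position'],o['ft_force'].round(1),o['tool_rot'].round(3))
s=get_image('scene');cv2.imwrite('pics/s13.png',cv2.resize(s['image'][150:310,200:400,::-1],None,fx=4,fy=4,interpolation=2))
t=get_image('top');cv2.imwrite('pics/t13.png',cv2.resize(t['image'][120:280,150:350,::-1],None,fx=4,fy=4,interpolation=2))
p,R=pose(25,27,.035,.1);plan(p,R,5,-1)
E
```

```text
18.3 [0.55720148 0.32478474 0.27609857] [-0.   0.7 -3.6] [[ 0.31  -0.425  0.85 ]
 [ 0.147  0.905  0.399]
 [-0.939  0.002  0.343]]
[[[0.113, 0.0, -0.071, 0.0, -0.013, 0.0, -1], [0.267, 0.0, -0.172, 0.0, -0.03, -0.001, -1], [0.313, 0.0, -0.215, 0.0, -0.036, -0.001, -1], [0.255, 0.0, -0.189, 0.0, -0.03, -0.001, -1], [0.105, 0.0, -0.083, 0.0, -0.013, 0.0, -1]]]
```

View pics/s13.png

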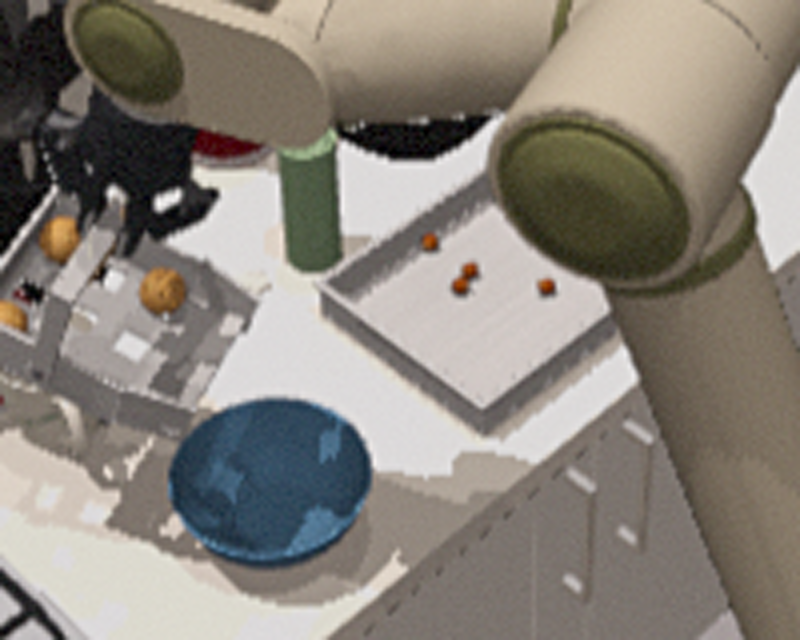

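View pics/t13.png

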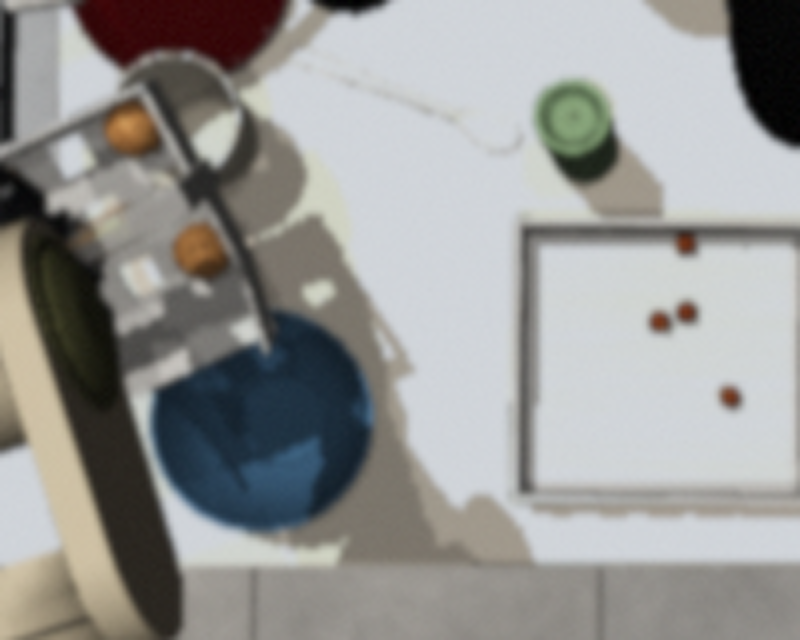

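```bash
python3 - <<'E'
from h import *
t=get_image('top')
print(onplane(t,(200,212.5),.17), onplane(t,(217.5,206),.172),onplane(t,(182.5,219),.17),B+.035*np.array([np.cos(.436),np.sin(.436)]))
print('mug/back',onplane(t,(157,150),.2))
E
```

```text
[0.48792697 0.28579434] [0.50425219 0.24067275] [0.47150966 0.33034613] [0.48772569 0.2917811 ]
mug/back [0.64327823 0.38588583]
```

>>> drive_tool(targets=[[[0.11,0,-0.07,0,-0.013,0,-1],[0.27,0,-0.17,0,-0.03,0,-1],[0.31,0,-0.21,0,-0.036,0,-1],[0.25,0,-0.19,0,-0.03,0,-1],[0.1,0,-0.08,0,-0.013,0,-1]]])

```text
time_s: 18.95
position: [0.5442, 0.3178, 0.2126]
tool_rot: [[0.409, -0.424, 0.808], [0.193, 0.906, 0.377], [-0.892, 0.002, 0.453]]
ft_force: [0.4, -0.4, -3.8]
grip_width: 0.0186
```

```bash
python3 - <<'E'
from h import *
o=observe();print(o['time_s'],o['position'],o['ft_force'].round(1),pose(25,27,.035,.1)[0])
t=get_image('top');cv2.imwrite('pics/t14.png',cv2.resize(t['image'][120:280,150:350,::-1],None,fx=4,fy=4,interpolation=2))
s=get_image('scene');cv2.imwrite('pics/s14.png',cv2.resize(s['image'][150:310,200:400,::-1],None,fx=4,fy=4,interpolation=2))
p0,R0=o['position'],o['tool_rot']
for a in (34,38,42,46,50,54,58):
    p,R=pose(25,a,.035,.1);plan(p,R,1,-1,False,p0,R0);p0,R0=p,R
E
```

```text
18.95 [0.54421737 0.31780996 0.21258125] [ 0.4 -0.4 -3.8] [0.54518539 0.31858783 0.21345075]
[[[-0.257, 0.006, -0.163, 0.0, -0.124, -0.002, -1]]]
[[[-0.147, 0.0, -0.106, 0.0, -0.07, 0.0, -1]]]
[[[-0.147, 0.0, -0.106, 0.0, -0.07, 0.0, -1]]]
[[[-0.147, 0.0, -0.106, 0.0, -0.07, 0.0, -1]]]
[[[-0.147, 0.0, -0.106, 0.0, -0.07, 0.0, -1]]]
[[[-0.147, 0.0, -0.106, 0.0, -0.07, 0.0, -1]]]
[[[-0.147, 0.0, -0.106, 0.0, -0.07, 0.0, -1]]]
```

View pics/t14.png

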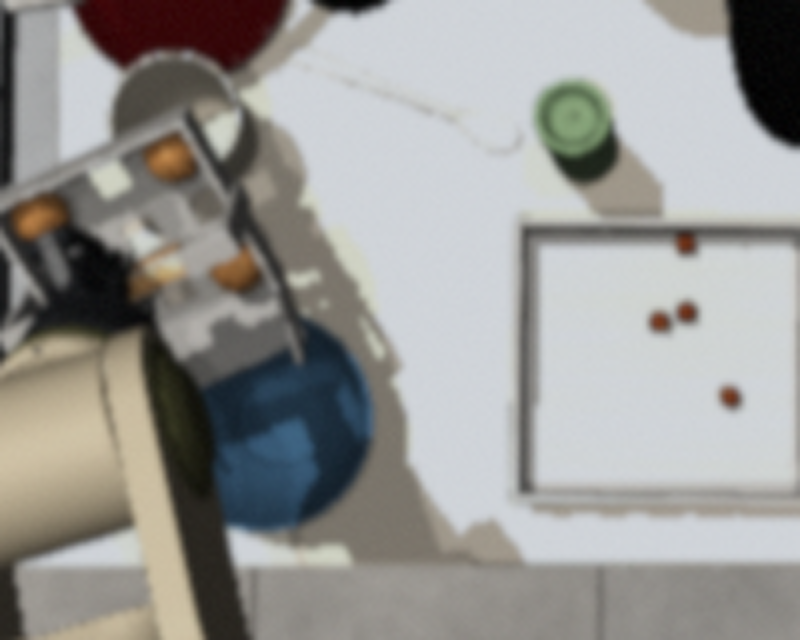

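View pics/s14.png

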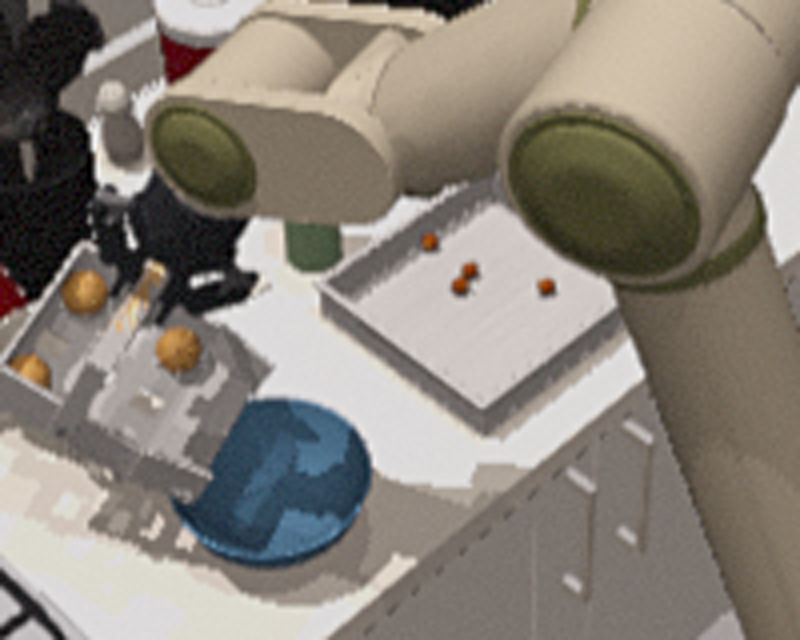

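>>> drive_tool(targets=[[[-0.12,0,-0.08,0,-0.06,0,-1],[-0.13,0,-0.08,0,-0.06,0,-1],[-0.07,0,-0.05,0,-0.035,0,-1],[-0.07,0,-0.05,0,-0.035,0,-1],[0,0,0,0,0,0,-1]]])

```text
time_s: 19.55
position: [0.5258, 0.3094, 0.2248]
tool_rot: [[0.556, -0.424, 0.715], [0.262, 0.906, 0.334], [-0.789, 0.002, 0.615]]
ft_force: [-0.1, -0.5, -4.1]
grip_width: 0.0185
```

>>> drive_tool(targets=[[[-0.07,0,-0.05,0,-0.035,0,-1],[-0.07,0,-0.05,0,-0.035,0,-1],[0,0,0,0,0,0,-1],[-0.07,0,-0.05,0,-0.035,0,-1],[0,0,0,0,0,0,-1]]])

```text
time_s: 20.05
position: [0.5149, 0.3045, 0.2276]
tool_rot: [[0.627, -0.425, 0.653], [0.296, 0.905, 0.305], [-0.721, 0.002, 0.693]]
ft_force: [-0.8, -0.1, -4.0]
grip_width: 0.0182
```

```bash
cat > look2.py <<'E'
from h import *
import sys
o=observe();print(o['time_s'],o['position'],o['ft_force'].round(1),'tilt',np.degrees(np.arccos(-o['tool_rot'][2,0])))
s=get_image('scene');cv2.imwrite('pics/'+sys.argv[1],cv2.resize(s['image'][150:310,200:400,::-1],None,fx=4,fy=4,interpolation=2))
E
python3 look2.py s15.png
```

```text
20.05 [0.51487561 0.30453986 0.22763067] [-0.8 -0.1 -4. ] tilt 43.8859070034691
```

View pics/s15.png

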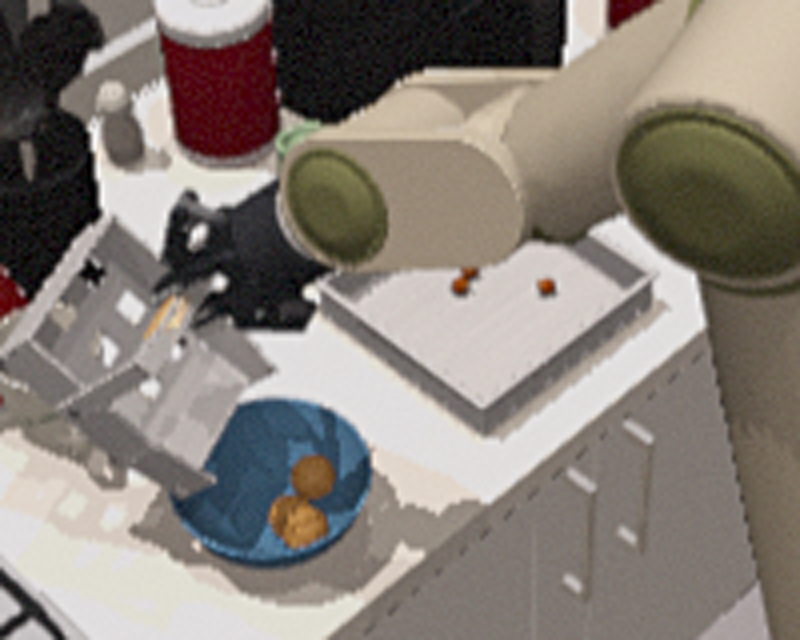

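```bash
python3 - <<'E'
from h import *
a=np.array([.50,.20,.31]);b=np.array([.4765,-.3185,.22]);c=np.array([.4765,-.3185,.105])
plan(a,Rt(10),10,-1);print();plan(b,Rt(-10),20,-1,True,a,Rt(10));print();plan(c,Rt(-10),10,-1,True,b,Rt(-10))
E
```

```text
[[[-0.056, -0.049, 0.008, 0.007, 0.021, -0.003, -1], [-0.152, -0.134, 0.021, 0.019, 0.058, -0.008, -1], [-0.223, -0.199, 0.021, 0.028, 0.085, -0.012, -1], [-0.27, -0.244, 0.01, 0.034, 0.104, -0.014, -1], [-0.29, -0.27, -0.011, 0.037, 0.113, -0.015, -1]]]
[[[-0.284, -0.275, -0.033, 0.037, 0.113, -0.015, -1], [-0.252, -0.258, -0.05, 0.034, 0.104, -0.014, -1], [-0.2, -0.217, -0.055, 0.028, 0.085, -0.012, -1], [-0.13, -0.15, -0.044, 0.019, 0.058, -0.008, -1], [-0.047, -0.056, -0.018, 0.007, 0.021, -0.003, -1]]]

[[[0.013, -0.073, -0.016, 0.003, 0.0, 0.0, -1], [0.037, -0.21, -0.046, 0.007, 0.0, 0.0, -1], [0.059, -0.332, -0.071, 0.011, 0.0, 0.0, -1], [0.078, -0.44, -0.089, 0.015, 0.0, 0.0, -1], [0.094, -0.533, -0.099, 0.018, 0.0, 0.0, -1]]]
[[[0.108, -0.612, -0.102, 0.021, 0.0, 0.0, -1], [0.118, -0.675, -0.098, 0.023, 0.0, 0.0, -1], [0.126, -0.724, -0.088, 0.025, 0.0, 0.0, -1], [0.132, -0.757, -0.074, 0.026, 0.0, 0.0, -1], [0.135, -0.774, -0.055, 0.026, 0.0, 0.0, -1]]]
[[[0.135, -0.775, -0.035, 0.026, 0.0, 0.0, -1], [0.132, -0.76, -0.015, 0.026, 0.0, 0.0, -1], [0.126, -0.729, 0.005, 0.025, 0.0, 0.0, -1], [0.118, -0.682, 0.021, 0.023, 0.0, 0.0, -1], [0.108, -0.619, 0.033, 0.021, 0.0, 0.0, -1]]]
[[[0.094, -0.541, 0.04, 0.018, 0.0, 0.0, -1], [0.078, -0.447, 0.042, 0.015, 0.0, 0.0, -1], [0.059, -0.338, 0.037, 0.011, 0.0, 0.0, -1], [0.037, -0.214, 0.026, 0.007, 0.0, 0.0, -1], [0.013, -0.075, 0.01, 0.003, 0.0, 0.0, -1]]]

[[[0.064, 0.0, 0.0, 0.0, 0.0, 0.0, -1], [0.175, 0.0, 0.0, 0.0, 0.0, 0.0, -1], [0.258, 0.0, 0.0, 0.0, 0.0, 0.0, -1], [0.313, 0.0, 0.0, 0.0, 0.0, 0.0, -1], [0.34, 0.0, 0.0, 0.0, 0.0, 0.0, -1]]]
[[[0.34, 0.0, 0.0, 0.0, 0.0, 0.0, -1], [0.313, 0.0, 0.0, 0.0, 0.0, 0.0, -1], [0.258, 0.0, 0.0, 0.0, 0.0, 0.0, -1], [0.175, 0.0, 0.0, 0.0, 0.0, 0.0, -1], [0.064, 0.0, 0.0, 0.0, 0.0, 0.0, -1]]]
```

>>> drive_tool(targets=[[[-0.06,-0.05,0,0.007,0.021,-0.003,-1],[-0.15,-0.13,0.02,0.019,0.058,-0.008,-1],[-0.22,-0.2,0.02,0.028,0.085,-0.012,-1],[-0.27,-0.24,0.01,0.034,0.104,-0.014,-1],[-0.29,-0.27,-0.01,0.037,0.113,-0.015,-1]]])

```text
time_s: 20.6
position: [0.5068, 0.2516, 0.2697]
tool_rot: [[0.346, -0.298, 0.889], [0.132, 0.954, 0.268], [-0.929, 0.025, 0.37]]
ft_force: [1.0, -0.3, -4.9]
grip_width: 0.0183
```

>>> drive_tool(targets=[[[-0.28,-0.27,-0.03,0.037,0.113,-0.015,-1],[-0.25,-0.26,-0.05,0.034,0.104,-0.014,-1],[-0.2,-0.22,-0.05,0.028,0.085,-0.012,-1],[-0.13,-0.15,-0.04,0.019,0.058,-0.008,-1],[-0.05,-0.06,-0.02,0.007,0.021,-0.003,-1]]])

```text
time_s: 21.1
position: [0.5012, 0.1992, 0.3106]
tool_rot: [[0.001, -0.17, 0.985], [-0.003, 0.985, 0.17], [-1.0, -0.003, 0.0]]
ft_force: [-0.1, 1.4, -3.7]
grip_width: 0.0182
```

```bash
python3 look2.py s16.png; python3 - <<'E'
from h import *
t=get_image('top');cv2.imwrite('pics/t16.png',cv2.resize(t['image'][120:280,150:350,::-1],None,fx=4,fy=4,interpolation=2))
E
```

```text
21.1 [0.50120088 0.19921275 0.31058378] [-0.1  1.4 -3.7] tilt 0.18988248759092388
```

View pics/s16.png

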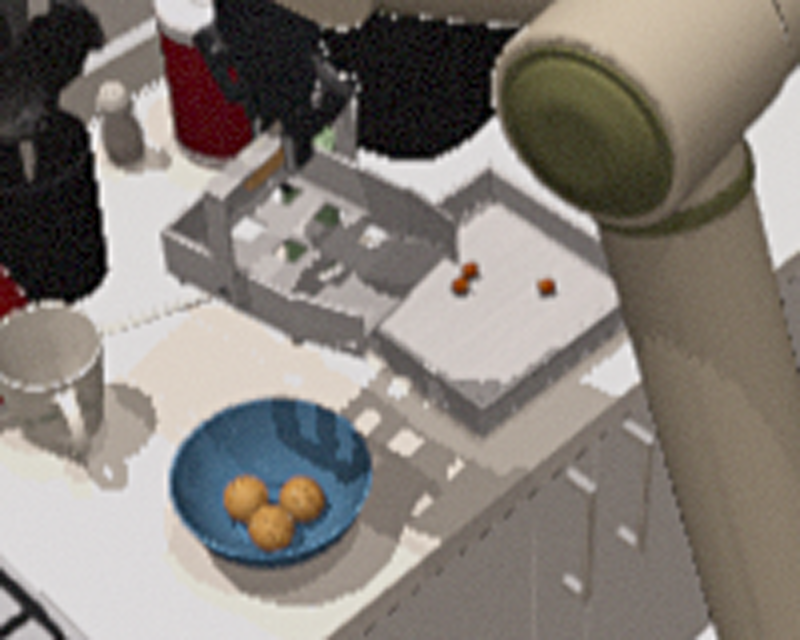

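View pics/t16.png

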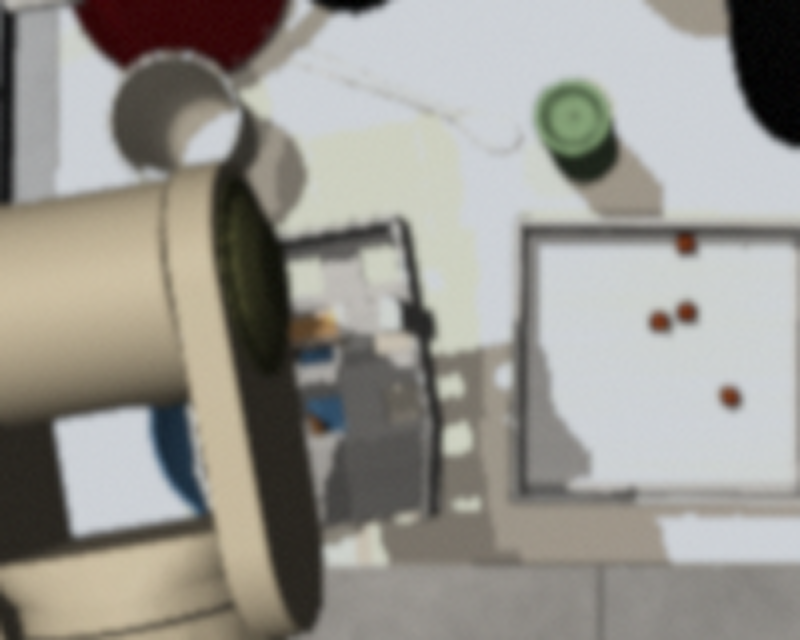

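>>> drive_tool(targets=[[[0.01,-0.07,-0.02,0.003,0,0,-1],[0.04,-0.21,-0.05,0.007,0,0,-1],[0.06,-0.33,-0.07,0.011,0,0,-1],[0.08,-0.44,-0.09,0.015,0,0,-1],[0.09,-0.53,-0.1,0.018,0,0,-1]]])

```text
time_s: 21.7
position: [0.495, 0.1185, 0.2953]
tool_rot: [[0.001, -0.12, 0.993], [-0.001, 0.993, 0.12], [-1.0, -0.002, 0.001]]
ft_force: [0.8, -0.7, -3.7]
grip_width: 0.0186
```

>>> drive_tool(targets=[[[0.11,-0.61,-0.1,0.021,0,0,-1],[0.12,-0.68,-0.1,0.023,0,0,-1],[0.13,-0.72,-0.09,0.025,0,0,-1],[0.13,-0.76,-0.07,0.026,0,0,-1],[0.13,-0.77,-0.05,0.026,0,0,-1]]])

```text
time_s: 22.2
position: [0.4869, -0.0605, 0.2645]
tool_rot: [[0.001, 0.002, 1.0], [-0.002, 1.0, -0.002], [-1.0, -0.002, 0.001]]
ft_force: [1.2, -0.9, -4.4]
grip_width: 0.0181
```

>>> drive_tool(targets=[[[0.13,-0.77,-0.04,0.026,0,0,-1],[0.13,-0.76,-0.01,0.026,0,0,-1],[0.13,-0.73,0,0.025,0,0,-1],[0.12,-0.68,0.02,0.023,0,0,-1],[0.11,-0.62,0.03,0.021,0,0,-1]]])

```text
time_s: 22.7
position: [0.478, -0.2386, 0.2335]
tool_rot: [[0.0, 0.124, 0.992], [-0.002, 0.992, -0.124], [-1.0, -0.001, 0.001]]
ft_force: [0.9, 0.5, -3.4]
grip_width: 0.018
```

>>> drive_tool(targets=[[[0.09,-0.54,0.04,0.018,0,0,-1],[0.08,-0.45,0.04,0.015,0,0,-1],[0.06,-0.34,0.04,0.011,0,0,-1],[0.04,-0.21,0.03,0.007,0,0,-1],[0.01,-0.08,0.01,0.003,0,0,-1]]])

```text
time_s: 23.2
position: [0.4751, -0.3186, 0.2196]
tool_rot: [[0.0, 0.176, 0.984], [-0.001, 0.984, -0.176], [-1.0, -0.001, 0.0]]
ft_force: [0.4, -0.2, -4.4]
grip_width: 0.0185
```

>>> drive_tool(targets=[[[0.06,0,0,0,0,0,-1],[0.18,0,0,0,0,0,-1],[0.26,0,0,0,0,0,-1],[0.31,0,0,0,0,0,-1],[0.34,0,0,0,0,0,-1]]])

```text
time_s: 23.7
position: [0.4756, -0.317, 0.1616]
tool_rot: [[0.001, 0.174, 0.985], [-0.001, 0.985, -0.174], [-1.0, -0.001, 0.001]]
ft_force: [0.2, -0.0, -3.1]
grip_width: 0.0182
```

>>> drive_tool(targets=[[[0.32,0,0,0,0,0,-1],[0.28,0,0,0,0,0,-1],[0.2,0,0,0,0,0,-1],[0.08,0,0,0,0,0,-1],[0,0,0,0,0,0,-1]]])

```text
time_s: 24.2
position: [0.4755, -0.3177, 0.1181]
tool_rot: [[0.0, 0.175, 0.985], [-0.001, 0.985, -0.175], [-1.0, -0.001, 0.0]]
ft_force: [0.2, 0.2, -3.4]
grip_width: 0.0182
```

Down to contact (expected TCP z ≈ 0.101–0.102), watching the force.

>>> drive_tool(targets=[[[0.1,0,0,0,0,0,-1],[0.09,0,0,0,0,0,-1],[0.05,0,0,0,0,0,-1],[0.03,0,0,0,0,0,-1],[0,0,0,0,0,0,-1]]])

```text
time_s: 24.7
position: [0.4754, -0.3181, 0.1047]
tool_rot: [[0.0, 0.175, 0.985], [-0.001, 0.985, -0.175], [-1.0, -0.001, 0.001]]
ft_force: [0.2, 0.1, -3.3]
grip_width: 0.0182
```

>>> drive_tool(targets=[[[0.02,0,0,0,0,0,-1],[0.02,0,0,0,0,0,-1],[0.02,0,0,0,0,0,-1],[0,0,0,0,0,0,-1]]])

```text
time_s: 25.1
position: [0.4755, -0.3181, 0.1019]
tool_rot: [[0.001, 0.175, 0.985], [-0.001, 0.985, -0.175], [-1.0, -0.001, 0.001]]
ft_force: [0.6, 0.2, -2.8]
grip_width: 0.0182
```

>>> drive_tool(targets=[[[0.02,0,0,0,0,0,-1],[0.01,0,0,0,0,0,-1],[0,0,0,0,0,0,-1]]])

```text
time_s: 25.4
position: [0.4758, -0.3183, 0.1015]
tool_rot: [[0.002, 0.175, 0.985], [-0.002, 0.985, -0.175], [-1.0, -0.002, 0.002]]
ft_force: [-0.1, 1.9, 5.2]
grip_width: 0.0182
```

Contact. Release slowly, then retreat straight up.

>>> drive_tool(targets=[[[0,0,0,0,0,0,-0.6],[0,0,0,0,0,0,-0.4],[0,0,0,0,0,0,-0.1],[0,0,0,0,0,0,0.3],[0,0,0,0,0,0,0.7]]], force=20)

```text
time_s: 25.9
position: [0.4755, -0.3181, 0.1003]
tool_rot: [[0.001, 0.175, 0.985], [-0.001, 0.985, -0.175], [-1.0, -0.001, 0.001]]
ft_force: [0.0, 0.4, 0.4]
grip_width: 0.0659
```

>>> drive_tool(targets=[[[0,0,0,0,0,0,1],[-0.1,0,0,0,0,0,1],[-0.3,0,0,0,0,0,1],[-0.5,0,0,0,0,0,1],[-0.5,0,0,0,0,0,1]]])

```text
time_s: 26.4
position: [0.4753, -0.3179, 0.1714]
tool_rot: [[0.0, 0.175, 0.985], [-0.001, 0.985, -0.175], [-1.0, -0.001, 0.0]]
ft_force: [0.0, 0.2, -0.1]
grip_width: 0.0859
```

>>> drive_tool(targets=[[[-0.6,0,0,0,0,0,1],[-0.6,0,0,0,0,0,1],[-0.4,0.4,0,0,0,0,1],[-0.2,0.6,0,0,0,0,1],[0,0.6,0,0,0,0,1]]])

```text
time_s: 26.9
position: [0.4897, -0.2387, 0.2623]
tool_rot: [[0.003, 0.176, 0.984], [-0.003, 0.984, -0.176], [-1.0, -0.002, 0.004]]
ft_force: [-0.1, -0.3, -0.3]
grip_width: 0.0852
```

>>> drive_tool(targets=[[[0,0.6,0,0,0,0,1],[0,0.6,0,0,0,0,1],[0,0.6,0,0,0,0,1],[0,0.6,0,0,0,0,1],[0,0,0,0,0,0,1]]])

```text
time_s: 27.4
position: [0.5105, -0.1182, 0.2608]
tool_rot: [[0.001, 0.171, 0.985], [-0.001, 0.985, -0.171], [-1.0, -0.0, 0.001]]
ft_force: [0.8, -1.5, -0.7]
grip_width: 0.0856
```

```bash
python3 - <<'E'
from h import *
o=observe();print(o['time_s'],o['position'],o['ft_force'].round(1))
s=get_image('scene');t=get_image('top')
cv2.imwrite('pics/s17.png',cv2.resize(s['image'][110:310,180:440,::-1],None,fx=3,fy=3,interpolation=2))
cv2.imwrite('pics/t17.png',cv2.resize(t['image'][120:290,120:520,::-1],None,fx=2,fy=2,interpolation=2))
E
```

```text
27.4 [ 0.51052095 -0.11817292  0.26081305] [ 0.8 -1.5 -0.7]
```

View pics/s17.png

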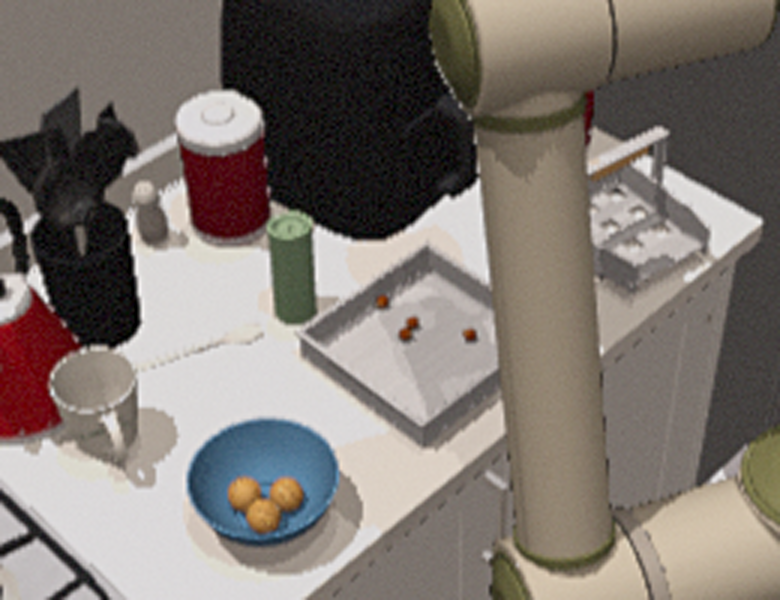

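View pics/t17.png

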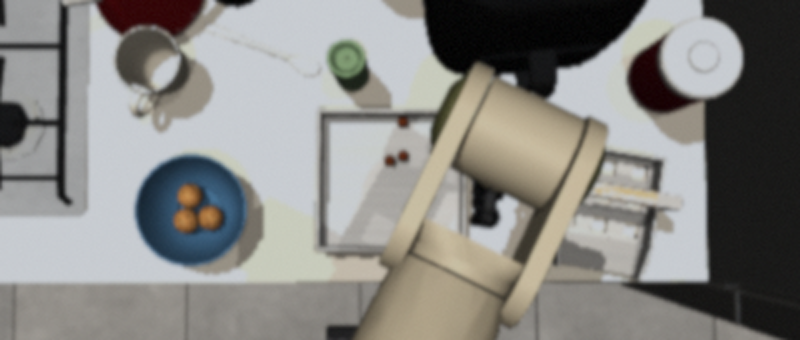

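All sorted and standing; nothing moved among bystanders. Hand in.

```bash
python3 -c "
from rig import close_job
print(close_job())"
```

```text
the job is handed in; nothing more can be done
None
```

The job is done and handed in, with the clock at about 27.5 s of the 72 s allowed. I carried the sieve level to the tray and rocked and shook it until the hazelnuts dropped. Then I poured the walnuts into the bowl at about 44° of tip, stood the empty sieve back on its starting spot and let go.

**Last checks:** the final pictures from both cameras show:
- **Hazelnuts:** the scene view shows all four in the tray. In the last top view the arm hides one of them.
- **Walnuts:** all three are in the bowl.
- **Sieve:** it is empty and upright on the worktop. On setting down, the tool height matched the height at which I had gripped it.
- **Bystanders and bowl:** the candle, mug, canister and bowl look unmoved. I compared them by eye and did not measure them again.
- **Gripper:** it is open and clear, with wrist forces under 2 N.

**What went differently:** the shaking moved one walnut to the neighbouring corner hole, but it stayed in the sieve. The hazelnut recogniser found none of the nuts in the tray pictures, so I counted them by eye.

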